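# Put the scribes away in the latched sharps drawer

## Robot

A 6-joint arm with a two-finger parallel gripper is mounted at the origin on the work surface; the furniture and walls round the work are solid. World frame = base frame: x ahead of the robot, y to its left, z up, the work surface at z = 0. Lengths are in m, angles in rad, forces in N, time in s.
With the tool pointing down it reaches from about 0.4 to 0.925 m from the base axis. Payload 12.5 kg.
Tool frame: the origin (TCP) lies on the centre line of the jaws, within the pads' length; the fingertips stand arm.tip_reach ahead of it and the grasp point (between the pads) lies 5 mm behind it (arm.tip_reach is the distance from the TCP to the fingertips, in m); z points along the fingers, x is the direction in which the jaws open and shut, and the axes are right-handed (so a half turn about z gives the same grasp; the last joint's range is limited). The gripper opens to 95 mm and grips with 3 to 60 N. Pads are 20 mm wide; open, the fingers measure 119 mm over their backs; the gripper's body (75 mm by 180 mm) begins 59 mm behind the grasp point.
Start: joints at [1.141, 0.491, 1.559, -0, 1.092, -0.106], TCP at [0.199, 0.593, 0.229] pointing down, gripper open.
Joint ranges: [-3.1, 3.1], [-0.84, 2.19], [0.05, 2.79], [-1.13, 4.28], [0.06, 2.93], [-2.69, 2.69]. Speed limits (rad/s): [2.22, 2.22, 2.79, 3.14, 3.14, 3.14].

## Interface

Orientations are given as [roll, pitch, yaw] about the fixed x, y, z axes, in that order (R = Rz(yaw) Ry(pitch) Rx(roll)).
In Python, from workcell import sensors, imaging, close_job, arm gives the robot as it stands. The module is installed in compiled form; this text tells all that it offers.
- The arm moves only by the shell command python3 -m handwheel 'ROWS' [OPENING] [FORCE]. ROWS is JSON, a list of rows, each a list of 4 numbers: the shift along the world's x, y, z in m, then the turn about the world's z in rad. A call has 1 to 5 rows; each row shifts and turns the commanded pose from where the row before left it; what a row does not reach is not made up. A row lasts 1/10 s, in which the tool goes at most 50 mm and 8.59 degrees, less where a joint would pass 70% of its speed; a pose out of reach is approached as far as the arm can. A call is refused whole if a number of a shift passes 0.05 or a number of a turn 0.15, either way. A call with a gripper value outside its range is refused whole. OPENING is the opening, from -1 (shut) to 1 (fully open), set as the call begins (- or left out, the last holds). The fingers move at their own pace and stop on an object; FORCE is the grip in N (left out, the last holds). Time passes only in rows, so rows that do not move let the fingers close. It gives the time, the measured TCP pose, the force and the opening at its end, in the units of the state.
- sensors.read_state(): the state, without advancing time (a new reading comes with each control period).
- imaging.camera(name): name is "scene" or "top" or "wrist"; returns the picture (480x640x3 uint8, blue, green, red); there is no depth.
- imaging.get_calibration(name): a dict with "mtx" (3x3 intrinsics, pixels), "distortion" ([k1, k2, p1, p2, k3] as OpenCV has them; the pictures are not rectified), "view" (4x4, takes a point from world to camera coordinates). Camera axes: x right, y down, z forward; pixel columns grow to the right and rows downward; lengths in m; the calibration is good to about 2 mm. A picture is of the moment at which its call begins: read the wrist's pose just before it. get_calibration takes no time and is no camera call; for the wrist camera it gives the pose at the moment of the call.
- close_job(): hands the job in, once; it reports no verdict.
Trained networks look in the newest picture that a camera, given by its name, has taken for a name from the list of things; names that differ only in an ending like _2 or _b are one class to them, and where a whole thing is asked for, a point or a joint stands for the part that bears it (a point fixed in the world has none). Each returns a list of dicts, best first, with "score" (0 to 1); they miss things now and then, are a little off and sometimes report something else, mostly with a low value. They report only what shows in the picture. A call takes as long as a camera call.
- imaging.find_in(camera, label): "box" ([left, top, right, bottom] in pixels, round what is visible of it).
The state is a dict: "clock": time; "qpos": joint angles; "qvel": joint speeds; "tau": joint torques, N m; "tool_pos": TCP position; "tcp_rot": TCP orientation; "ft_force": force on the tool from outside, world axes, zero at the start; "wrist_torque": the same for the moment, N m; "opening": opening from 0.0 (shut) to 1.0 (fully open).
Only numpy, scipy, OpenCV 4.12 (cv2) and the standard library are available. Lean on these libraries where they do the work, as an engineer would, in place of code of your own. Each camera call takes 0.05 s, during which the arm holds its last target. There are 200 camera calls.

## Task

Clear the loose brass-handled scribes into the grey sharps drawer: push the hooked key down through the slot in the top of the case until the hidden latch lets go, then hook the key in the drawer's pull loop and drag the drawer right out. Put the key back upright in its wooden stand, lay every scribe in the drawer and push it fully home until it latches, leaving the charcoal block and solder coil where they are.

Things in the scene. Friction and masses are not known exactly. Their poses are not given: they have to be found in the camera images.
- case: The locked sharps drawer's painted-grey steel case, fixed to the bench: 80 mm deep (its x), 204 mm wide (its y), 64 mm high. Origin: middle of the underside. Its -x side is the front, where the drawer comes out; -y is the right-hand side seen from the front.
- slot (a point): Middle of the narrow release slot in the top of the case, at the top surface (64 mm above the bench), near the case's right-hand (-y) end. The slot is 30 mm long along the case's x, 13 mm wide along its y, through a 4 mm top plate. The latch tab is hidden straight below it. Axes as the case.
- tab_top (a point): Middle of the top face (36 x 26 mm) of the hidden latch tab, 20 mm below the slot's mouth when at rest.
- tab (a joint): How far the sprung latch tab is pressed down: 0 at rest, 0.014 fully down. Takes about 2.5 N to start and 5.5 N at the bottom; the drawer comes free at about 0.010. Springs back when released.
- drawer (a joint): How far the drawer is out (m): about 0 when shut and latched, stop at 0.076. When the tab is pressed it pops out by itself to about 0.015 to 0.025; it slides with about 1 N of friction. Pushed back in, it meets a spring and a ramped catch over the last 22 mm (up to about 7 N); pushed just past 0 (stop at about -0.003 to -0.004) the catch clicks and it stays at about 0; if it has not caught it springs out again to 0.012 or more.
- drawer_in (a point): Middle of the drawer's inner floor, 9 mm above the bench; moves with the drawer (towards the case's -x as it opens). The open-topped drawer is 60 mm (x) by 150 mm (y) inside with 30 mm side walls; the front panel's top is 46 mm above this floor. Its back wall is clear of the case when the drawer is out 0.075; the case's roof passes 51 mm above this floor. Axes as the case.
- eye (a point): Middle of the drawer's pull loop, a level steel loop of 6 mm rod on the drawer's front, 34 mm above the bench. Its opening is 35 mm along the case's x (from the front panel at +17.5 mm to the cross bar's inner edge at -17.5 mm) and 30 mm along y. The cross bar's axis is 20.5 mm from this point on the -x side. Axes as the case.
- key_grip (a point): The release key, a loose upright tool: middle of its dark wooden handle (26 x 18 mm, the 18 mm along its y; 65 mm tall), 119.5 mm above the key's tip. z points up the shank. The shank is an 8 mm steel rod straight below the handle, 87 mm of it bare; at its foot a toe of the same thickness sticks out to +x, reaching 14 mm from the shank's axis. Starts standing in its stand, leaning up to 0.1 rad.
- key_tip (a point): The flat-lying foot's underside, on the axis of the key's shank. Axes as key_grip.
- stand_pocket (a point): Floor of the pocket in the key's wooden stand (block 56 x 46 x 52 mm high, fixed), 8 mm above the bench, at the place where the tip stands; the mouth is 44 mm higher. The pocket is 24 mm along its x (from -7 to +17 mm, since the toe points to +x) and 14 mm along its y. Axes as the key when it stands there.
- scribe0_grip (a point): A loose scribe with a brass handle, 132 mm long, 9 mm thick, lying on the bench: middle of its handle, half-way up (4.5 mm). Its x runs along it: the handle from -37 to +37 mm, then the thin steel point up to +95 mm, so its middle is at +29 mm. None if absent.
- scribe1_grip (a point): A loose scribe with a brass handle, 132 mm long, 9 mm thick, lying on the bench: middle of its handle, half-way up (4.5 mm). Its x runs along it: the handle from -37 to +37 mm, then the thin steel point up to +95 mm, so its middle is at +29 mm. None if absent.
- scribe2_grip (a point): A loose scribe with a brass handle, 132 mm long, 9 mm thick, lying on the bench: middle of its handle, half-way up (4.5 mm). Its x runs along it: the handle from -37 to +37 mm, then the thin steel point up to +95 mm, so its middle is at +29 mm. None if absent.
- scribe3_grip (a point): A loose scribe with a brass handle, 132 mm long, 9 mm thick, lying on the bench: middle of its handle, half-way up (4.5 mm). Its x runs along it: the handle from -37 to +37 mm, then the thin steel point up to +95 mm, so its middle is at +29 mm. None if absent.
- charcoal: Bystander, to be left alone: a charcoal block, 51 x 59 x 35 mm. Origin: middle of its underside.
- coil: Bystander, to be left alone: a flat coil of silver solder, 55 mm across, 7 mm high. Origin: middle of its underside.

How it is judged:
On the way, in this order (a step that is already met when the one before it is completed fails the run):
1. the key, pushed through the slot, holds the hidden latch tab down and the drawer is free (value of joint each of tab, drawer above 0.008 m and distance between key_tip and tab_top below 0.02 m), for 0.1 s.
2. the drawer is dragged right out (at least 65 mm) with the key's hook in its pull loop (value of joint drawer above 0.065 m and horizontal distance between key_tip and eye below 0.022 m and height (world z) of key_tip below 0.031 m), for 0.1 s.
At the end, for the whole second after the job is handed in: Drawer latched shut (under 4 mm out); every scribe present lies in it (handle middle within 31 mm in x and 75 mm in y of its middle, under 30 mm above its floor); key upright in its stand (within 16 mm, under 12 mm above the pocket floor, tilt under 0.25 rad) (value of joint drawer below 0.004 m and x of scribe0_grip in the frame of drawer_in between -0.031 and 0.031 m and y of scribe0_grip in the frame of drawer_in between -0.075 and 0.075 m and z of scribe0_grip in the frame of drawer_in between -0.002 and 0.03 m and x of scribe1_grip in the frame of drawer_in between -0.031 and 0.031 m and y of scribe1_grip in the frame of drawer_in between -0.075 and 0.075 m and z of scribe1_grip in the frame of drawer_in between -0.002 and 0.03 m and x of scribe2_grip in the frame of drawer_in between -0.031 and 0.031 m and y of scribe2_grip in the frame of drawer_in between -0.075 and 0.075 m and z of scribe2_grip in the frame of drawer_in between -0.002 and 0.03 m and x of scribe3_grip in the frame of drawer_in between -0.031 and 0.031 m and y of scribe3_grip in the frame of drawer_in between -0.075 and 0.075 m and z of scribe3_grip in the frame of drawer_in between -0.002 and 0.03 m and horizontal distance between key_tip and stand_pocket below 0.016 m and z of key_tip in the frame of stand_pocket below 0.012 m and angle between key_grip's own z axis and vertical below 0.25 rad); the robot touches nothing.
It fails at once if the charcoal block is pushed more than 30 mm aside (distance of charcoal from where it was at the start of the episode above 0.03 m).
It fails at once if the solder coil is pushed more than 30 mm aside (distance of coil from where it was at the start of the episode above 0.03 m).
Of scribe0, scribe1, scribe2, scribe3 only 2 to 4 are there at a start; the rules pass over those that are not, and their reading is None.
At some moment in a run one of scribe0, scribe1, scribe2, scribe3 may be knocked a few centimetres aside while the robot is not near it.
It also fails if it takes over 200 s, if anything falls off the work surface, if the arm or the gripper's body presses on something with over 40 N, if the wrist force passes 120 N, or if a joint passes its speed limit or range.

## Working session

There is one attempt and no reset: what is moved stays moved. The work goes in short steps, Python scripts to look and compute and a shell command to move; the robot and the scene stay as the last step left them, time stands still between calls to the robot, and variables do not carry over. Pictures are saved under pics/ and viewed, about 12 in all and at most 16, crops included, and the job is handed in when it is done.

```bash
mkdir -p pics
python3 - <<'E'
from workcell import sensors, imaging, arm
import cv2,numpy as np
s=sensors.read_state();print(s, arm.tip_reach)
for c in("scene","top"):
    im=imaging.camera(c);cv2.imwrite(f"pics/{c}0.png",im)
    k=imaging.get_calibration(c);print(c,np.round(k["mtx"],1).tolist(),np.round(k["distortion"],3),np.round(k["view"],3).tolist())
    for l in("case","slot","eye","key_grip","stand_pocket","scribe0_grip","charcoal","coil"):
        print(l,[(np.round(d["box"]).astype(int).tolist(),round(d["score"],2)) for d in imaging.find_in(c,l)[:6]])
E
```

```text
{'clock': 0.0, 'qpos': array([ 1.14137136e+00,  4.91563478e-01,  1.55946674e+00, -4.28182305e-05,
        1.09171984e+00, -1.05570725e-01]), 'qvel': array([ 0.00049207,  0.00200292,  0.00027377, -0.00111621,  0.00029218,
       -0.00238921]), 'tau': array([-2.12309329e-03, -6.12627983e+01, -2.58181626e+01,  6.92236936e-02,
        4.82160214e-02, -7.57633188e-05]), 'tool_pos': array([0.19875802, 0.59229785, 0.22805336]), 'tcp_rot': array([-3.14150846e+00,  1.15496144e-03,  1.24696189e+00]), 'ft_force': array([-0.05238088,  0.2586641 ,  0.2486759 ]), 'wrist_torque': array([-0.02729688, -0.00491734,  0.04314899]), 'opening': 1.0010994742650645} 0.014
scene [[613.3, 0.0, 328.3], [0.0, 613.3, 229.9], [0.0, 0.0, 1.0]] [-0.006  0.     0.     0.     0.   ] [[-0.984, 0.177, -0.003, 0.391], [0.155, 0.856, -0.494, -0.218], [-0.085, -0.486, -0.87, 1.094], [0.0, 0.0, 0.0, 1.0]]
case [([217, 242, 323, 402], 0.59)]
slot [([214, 244, 320, 404], 0.73)]
eye [([273, 270, 320, 389], 0.85), ([366, 325, 426, 336], 0.61)]
key_grip [([301, 170, 320, 234], 0.63)]
stand_pocket [([295, 207, 338, 261], 0.94), ([231, 256, 253, 265], 0.52)]
scribe0_grip [([366, 326, 427, 337], 0.66)]
charcoal [([242, 187, 279, 219], 0.64), ([234, 255, 252, 266], 0.6)]
coil [([363, 222, 370, 223], 0.66)]
top [[438.0, 0.0, 323.4], [0.0, 438.0, 243.7], [0.0, 0.0, 1.0]] [0.001 0.    0.    0.    0.   ] [[0.013, -1.0, 0.014, 0.234], [-0.996, -0.014, -0.087, 0.472], [0.088, -0.013, -0.996, 0.901], [0.0, 0.0, 0.0, 1.0]]
case []
slot [([232, 174, 335, 240], 0.97)]
eye [([238, 215, 315, 240], 0.86)]
key_grip [([341, 238, 366, 254], 0.52)]
stand_pocket [([331, 238, 362, 263], 0.57)]
scribe0_grip [([333, 232, 362, 263], 0.48), ([258, 272, 275, 323], 0.46)]
charcoal [([368, 199, 398, 233], 0.84)]
coil []
```

View pics/scene0.png

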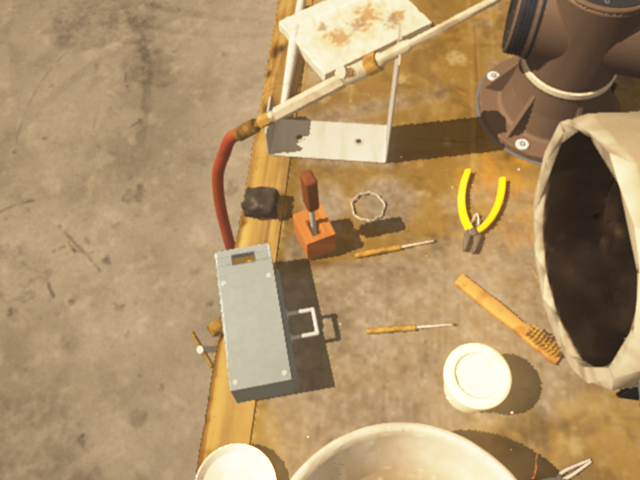

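View pics/top0.png

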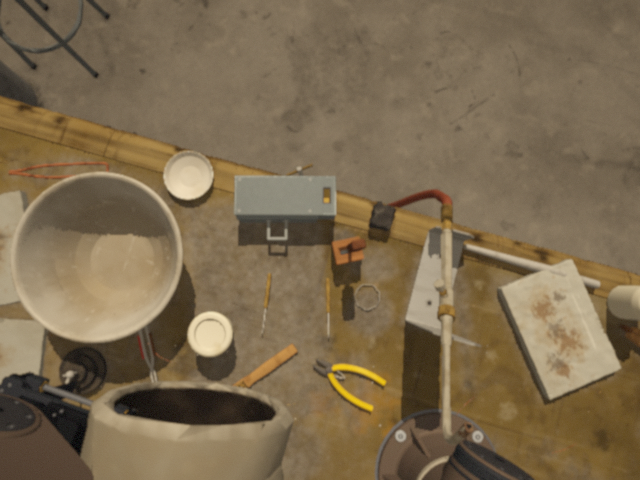

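The scene camera shows the case (about 258,320), key in stand (312,215), coil (368,205), charcoal (260,200) and two scribes (395,248 and 410,328). The top camera agrees, with scribes at (328,300) and (267,300).

```bash
cat > h.py <<'E'
from workcell import sensors, imaging
import cv2,numpy as np
from scipy.spatial.transform import Rotation as R
def ray(k,px):
    n=cv2.undistortPoints(np.array([[px]],float),np.array(k["mtx"]),np.array(k["distortion"]))[0,0]
    V=np.array(k["view"]);o=-V[:3,:3].T@V[:3,3];d=V[:3,:3].T@np.array([*n,1]);return o,d
def at(k,px,z):
    if isinstance(k,str):k=imaging.get_calibration(k)
    o,d=ray(k,px);return o+d*(z-o[2])/d[2]
def proj(k,P):
    if isinstance(k,str):k=imaging.get_calibration(k)
    V=np.array(k["view"]);r,_=cv2.Rodrigues(V[:3,:3])
    return cv2.projectPoints(np.array(P,float).reshape(-1,3),r,V[:3,3],np.array(k["mtx"]),np.array(k["distortion"]))[0][:,0]
def tri(obs):
    A=np.zeros((3,3));b=np.zeros(3)
    for k,px in obs:
        if isinstance(k,str):k=imaging.get_calibration(k)
        o,d=ray(k,px);d/=np.linalg.norm(d);M=np.eye(3)-np.outer(d,d);A+=M;b+=M@o
    return np.linalg.solve(A,b)
E
python3 - <<'E'
from h import *
np.set_printoptions(precision=4,suppress=True)
for px in[(235,177),(335,177),(337,217),(235,217),(327,195)]:print("top",px,at("top",px,.064))
for px in[(217,252),(268,244),(296,384),(230,391),(243,257)]:print("scene",px,at("scene",px,.064))
for px in[(270,273),(263,334),(327,278),(328,338)]:print("scr top",at("top",px,.004))
for px in[(367,331),(455,325),(355,254),(434,241)]:print("scr sc",at("scene",px,.004))
print("coil",at("top",(367,297),.004),at("scene",(369,206),.004))
print("char",at("top",(382,216),.03),at("scene",(260,200),.03))
print("stand top",at("top",(348,243),.052),at("scene",(314,225),.052))
print("pipe", tri([("top",(446,215)),("scene",(240,130))]))
a=cv2.imread("pics/top0.png")[165:345,225:405];b=cv2.imread("pics/scene0.png")[160:400,205:445]
cv2.imwrite("pics/c1.png",np.hstack([cv2.resize(a,(400,400),interpolation=3),cv2.resize(b,(400,400),interpolation=3)]))
E
```

```text
top (235, 177) [0.597  0.4212 0.064 ]
top (335, 177) [0.6004 0.2193 0.064 ]
top (337, 217) [0.5187 0.2144 0.064 ]
top (235, 217) [0.5156 0.4187 0.064 ]
top (327, 195) [0.5632 0.235  0.064 ]
scene (217, 252) [0.5993 0.2201 0.064 ]
scene (268, 244) [0.5255 0.2202 0.064 ]
scene (296, 384) [0.5164 0.429  0.064 ]
scene (230, 391) [0.6007 0.423  0.064 ]
scene (243, 257) [0.5634 0.2348 0.064 ]
scr top [0.4058 0.3525 0.004 ]
scr top [0.2783 0.3641 0.004 ]
scr top [0.3969 0.2316 0.004 ]
scr top [0.2716 0.2279 0.004 ]
scr sc [0.4044 0.3541 0.004 ]
scr sc [0.277  0.3679 0.004 ]
scr sc [0.3967 0.2286 0.004 ]
scr sc [0.2709 0.2282 0.004 ]
coil [0.358  0.1465 0.004 ] [0.3573 0.1472 0.004 ]
char [0.5274 0.1188 0.03  ] [0.5284 0.1213 0.03  ]
stand top [0.4677 0.191  0.052 ] [0.4539 0.1939 0.052 ]
pipe [ 0.5375 -0.0156  0.0362]
```

View pics/c1.png

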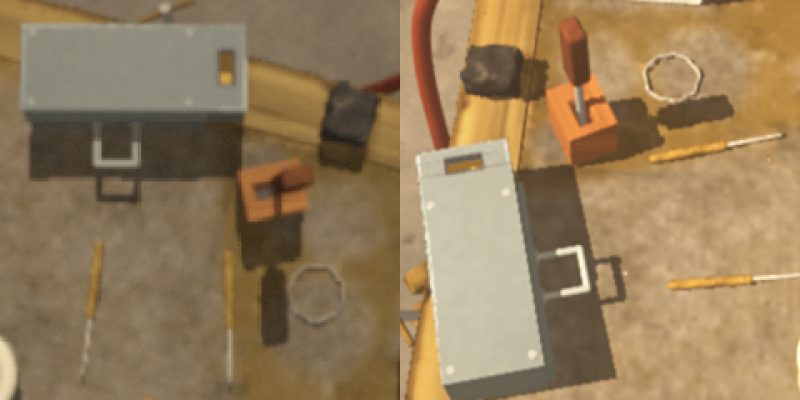

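The crop shows the slot at top-camera pixel (327,195), with the pull loop near (277,232) and the stand near (348,251). Both cameras agree on the case, with its centre near (0.558, 0.319) and its axes about parallel to the world's. Next I'll fly over for a close look at the key.

```bash
python3 -m handwheel '[[0,0,0.05,0],[0,0,0.05,0],[0.03,-0.03,0.03,-0.14],[0.04,-0.02,0,-0.14],[0.04,-0.03,0,-0.14]]' 1 30; python3 -m handwheel '[[0.03,-0.035,0,-0.14],[0.03,-0.035,0,-0.14],[0.03,-0.035,0,-0.14],[0,-0.04,0,-0.14],[0,-0.04,0,-0.07]]';python3 -m handwheel '[[0,-0.04,0,0],[0,-0.04,0,0],[0,-0.04,0,0],[0,0,0,0],[0,0,0,0]]'
python3 - <<'E'
from h import *
np.set_printoptions(precision=4,suppress=True)
s=sensors.read_state();print(s["tool_pos"],s["tcp_rot"])
k=imaging.get_calibration("wrist");V=np.array(k["view"]);print(V,-V[:3,:3].T@V[:3,3],k["mtx"],k["distortion"])
cv2.imwrite("pics/w1.png",imaging.camera("wrist"));np.save("w1.npy",V)
cv2.imwrite("pics/t1.png",imaging.camera("top"));cv2.imwrite("pics/s1.png",imaging.camera("scene"))
for c in("top","scene","wrist"):
  for l in("scribe0_grip","key_grip"):print(c,l,[(np.round(d["box"]).astype(int).tolist(),round(d["score"],2)) for d in imaging.find_in(c,l)[:6]])
E
```

```text
clock: 1.4
tool_pos: [0.3085, 0.5134, 0.3586]
tcp_rot: [-3.141, -0.002, 0.823]
ft_force: [0.6, 0.2, -1.4]
opening: 0.998
clock: 1.9
tool_pos: [0.3982, 0.3269, 0.3571]
tcp_rot: [3.141, 0.0, 0.191]
ft_force: [0.5, 0.9, 0.2]
opening: 0.997
clock: 2.4
tool_pos: [0.3979, 0.2083, 0.3579]
tcp_rot: [-3.141, -0.001, 0.195]
ft_force: [0.3, 0.8, -0.0]
opening: 1.002
[0.3979 0.2083 0.3579] [-3.1413 -0.001   0.1951]
[[ 0.9813  0.1925  0.001  -0.4297]
 [ 0.1845 -0.9422  0.2795  0.0543]
 [ 0.0548 -0.2741 -0.9601  0.5506]
 [ 0.      0.      0.      1.    ]] [0.3815 0.2847 0.5139] [[337.8991   0.     317.0536]
 [  0.     337.8991 242.8853]
 [  0.       0.       1.    ]] [-0.0648  0.      0.      0.      0.    ]
top scribe0_grip [([263, 274, 272, 308], 0.48), ([238, 213, 315, 240], 0.28)]
top key_grip []
scene scribe0_grip [([366, 326, 419, 335], 0.81), ([301, 168, 316, 232], 0.67)]
scene key_grip [([302, 169, 316, 234], 0.89), ([214, 242, 318, 404], 0.47)]
wrist scribe0_grip [([294, 83, 343, 107], 0.98), ([428, 204, 449, 215], 0.56)]
wrist key_grip []
```

View pics/w1.png

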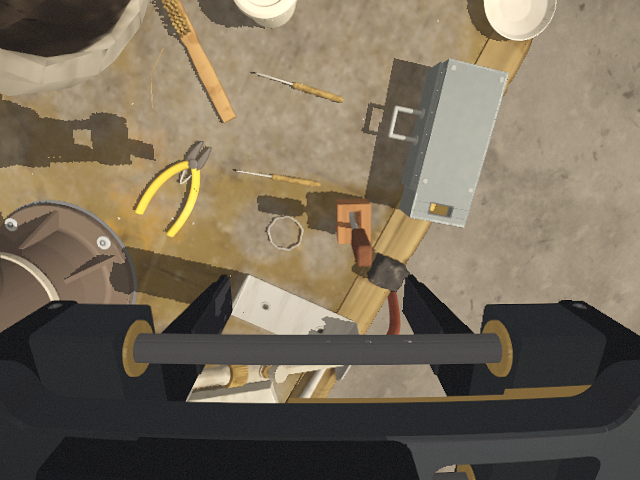

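View pics/t1.png

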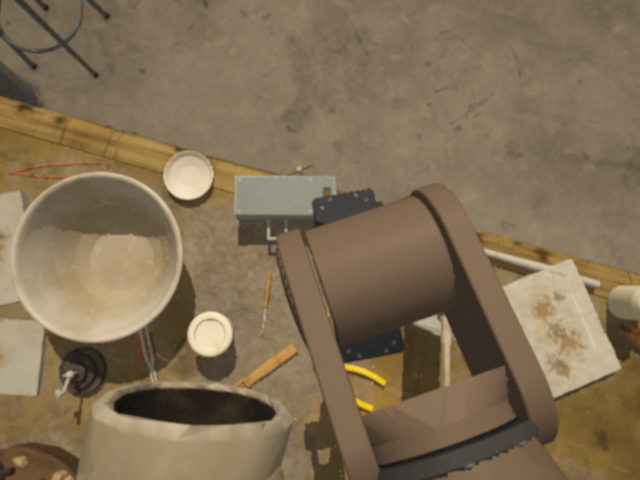

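The wrist view shows the stand at about (353,225) with its pocket, the key leaning away to (362,250), and the same two scribes at (300,88) and (280,178). I'll crop for detail.

Run:
```python
import cv2,numpy as np
a=cv2.imread("pics/w1.png")[190:275,325:395];b=cv2.imread("pics/top0.png")[232:272,325:372]
c=cv2.imread("pics/s1.png")[160:265,285:345]
f=lambda i,w:cv2.resize(i,(w,600),interpolation=cv2.INTER_CUBIC)
im=np.hstack([cv2.resize(a,(420,510),interpolation=2),cv2.resize(c,(291,510),interpolation=2)])
cv2.imwrite("pics/c2.png",im);print(im.shape)
```

```text
(510, 711, 3)
```

View pics/c2.png

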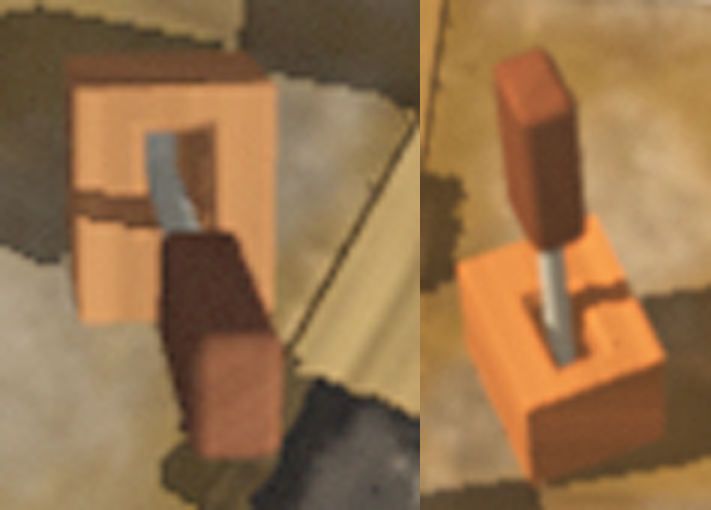

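The crop shows the block's top corners at wrist pixels (337.5,204), (371,204), (371,243) and (338,244). The pocket is offset about 5 mm towards the image top, so the toe points to about +y, as the grey foot at the pocket's upper end also suggests.

Run:
```python
from h import *
np.set_printoptions(precision=4,suppress=True)
k=imaging.get_calibration("wrist");k["view"]=np.load("w1.npy")
C=[at(k,p,.052) for p in[(337.5,204.2),(370.8,203.8),(371.2,243.3),(338.3,243.7)]]
print(np.array(C),np.mean(C,0))
C=np.array(C);d=(C[0]+C[1]-C[2]-C[3])/2;print("len",np.linalg.norm(d),np.linalg.norm(C[1]-C[0]),"stand x yaw",np.arctan2(d[1],d[0]))
p=at(k,(325+181/6,190+178/6),.052);print("pocket centre",p)
# scene: block top corners
S=[at("scene",(285+(u-420)/4.85,160+v/4.85),.052) for u,v in[(460,265),(595,220),(664,355),(530,408)]];print("scene",np.array(S),np.mean(S,0))
T=tri([(k,(364.7,255.8)),("scene",(308.7,177.5))]);J=tri([(k,(358,228.8)),("scene",(313.9,211.5))]);print("handle top",T,"junction",J)
for P in[(.160),(.095)]:pass
print("slot",at(k,(440,210),.064),[at(k,q,.064) for q in[(447,60),(508,73),(461,226),(405,217)]])
for q in[(343,101),(251,72),(320,185),(234,171)]:print("scr",at(k,q,.004))
```

```text
[[0.4248 0.2128 0.052 ]
 [0.4699 0.2223 0.052 ]
 [0.4838 0.1671 0.052 ]
 [0.4378 0.1575 0.052 ]] [0.4541 0.1899 0.052 ]
len 0.0568661376652508 0.046021855562012944 stand x yaw 1.8094896547586807
pocket centre [0.4536 0.1963 0.052 ]
scene [[0.4817 0.1705 0.052 ]
 [0.4376 0.1618 0.052 ]
 [0.4251 0.2134 0.052 ]
 [0.4684 0.2242 0.052 ]] [0.4532 0.1925 0.052 ]
handle top [0.4566 0.1784 0.156 ] junction [0.4535 0.1927 0.0894]
slot [0.5625 0.2342 0.064 ] [array([0.519 , 0.4171, 0.064 ]), array([0.5995, 0.4201, 0.064 ]), array([0.598 , 0.2185, 0.064 ]), array([0.5178, 0.2154, 0.064 ])]
scr [0.4064 0.3516 0.004 ]
scr [0.2725 0.3649 0.004 ]
scr [0.3975 0.2288 0.004 ]
scr [0.2677 0.2248 0.004 ]
```

The measurements agree: stand tip at about (0.4537, 0.191) with its x at yaw 1.81, and the handle middle near (0.456, 0.181, 0.127). The key leans about 0.085 rad to −y. Now I'll grip it, jaws at yaw 0.24.

```bash
python3 -m handwheel '[[0.03,-0.013,0,0.045],[0.028,-0.014,0,0],[0,0,-0.04,0],[0,0,-0.03,0],[0,0,0,0]]' 0.2; python3 -m handwheel '[[0,0,0,0]]'
python3 - <<'E'
from h import *
k=imaging.get_calibration("wrist");cv2.imwrite("pics/w2.png",imaging.camera("wrist")[:400,200:600])
E
```

```text
clock: 3.35
tool_pos: [0.4545, 0.1813, 0.2845]
tcp_rot: [3.142, 0.006, 0.242]
ft_force: [-0.7, -0.1, 0.7]
opening: 0.64
clock: 3.45
tool_pos: [0.456, 0.1819, 0.2882]
tcp_rot: [-3.142, 0.0, 0.242]
ft_force: [0.3, -0.8, 0.8]
opening: 0.612
```

View pics/w2.png

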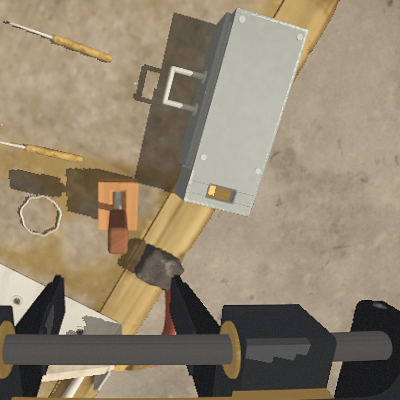

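The view (crop offset +200) shows the key's handle at (118,235), midway between the fingers at about 45 and 190. It's lined up, so I'll descend and close.

```bash
python3 -m handwheel '[[0,0,-0.045,0],[0,0,-0.045,0],[0,0,-0.045,0],[0,0,-0.03,0],[0,0,0,0]]' 0.2; python3 -m handwheel '[[0,0,0,0],[0,0,0,0],[0,0,0,0],[0,0,0,0],[0,0,0,0]]' -1 40
python3 -m handwheel '[[0,0,0.02,0],[0,0,0.03,0],[0,0,0.03,0],[0,0,0,0]]'
```

```text
clock: 4.0
tool_pos: [0.4553, 0.1817, 0.1211]
tcp_rot: [3.142, 0.003, 0.242]
ft_force: [-0.6, -0.7, 0.9]
opening: 0.601
clock: 4.5
tool_pos: [0.4559, 0.1817, 0.1232]
tcp_rot: [3.142, -0.001, 0.242]
ft_force: [-0.1, -0.6, -0.1]
opening: 0.237
clock: 4.9
tool_pos: [0.4569, 0.182, 0.2059]
tcp_rot: [3.142, -0.006, 0.242]
ft_force: [-0.4, 0.0, -1.2]
opening: 0.187
```

```bash
python3 -m handwheel '[[0,0,0.01,0.14],[0.015,0.01,0,0.14],[0.015,0.01,0,0.14],[0.015,0.01,0,0.14],[0.015,0.01,0,0.14]]'; python3 -m handwheel '[[0.015,0.013,0,0.14],[0.015,0,0,0.14],[0.015,0,0,0.14],[0.0157,0,0,0.14],[0,0,0,0.07]]'; python3 -m handwheel '[[0,0,0,0],[0,0,0,0]]'
python3 - <<'E'
from h import *
np.set_printoptions(precision=4,suppress=True)
s=sensors.read_state();print(s["tool_pos"],s["tcp_rot"])
k=imaging.get_calibration("wrist");np.save("w3.npy",k["view"])
w=imaging.camera("wrist");sc=imaging.camera("scene");t=imaging.camera("top")
cv2.imwrite("pics/w3.png",w);cv2.imwrite("pics/s3.png",sc);cv2.imwrite("pics/t3.png",t)
tip=s["tool_pos"]+[-.0096,0,-.114]
print("tip exp wrist,scene",proj(k,tip),proj("scene",tip),"slot",proj(k,[.563,.235,.064]),proj("scene",[.563,.235,.064]))
f=lambda i:cv2.resize(i,(400,400),interpolation=2)
cv2.imwrite("pics/c3.png",np.hstack([f(w[140:340,220:420]),f(sc[160:290,190:320])]))
E
```

```text
clock: 5.4
tool_pos: [0.516, 0.222, 0.2117]
tcp_rot: [-3.141, 0.001, 0.948]
ft_force: [0.9, 0.1, -0.1]
opening: 0.191
clock: 5.9
tool_pos: [0.5776, 0.2345, 0.2112]
tcp_rot: [-3.141, 0.0, 1.577]
ft_force: [-0.4, 0.1, -1.0]
opening: 0.189
clock: 6.1
tool_pos: [0.576, 0.2346, 0.2118]
tcp_rot: [-3.14, 0.0, 1.57]
ft_force: [-0.9, 0.3, -1.5]
opening: 0.187
[0.576  0.2346 0.2118] [-3.1405  0.0002  1.5697]
tip exp wrist,scene [[318.3506 233.279 ]] [[237.7885 246.0699]] slot [[318.6703 220.4568]] [[243.2941 257.0783]]
```

View pics/c3.png

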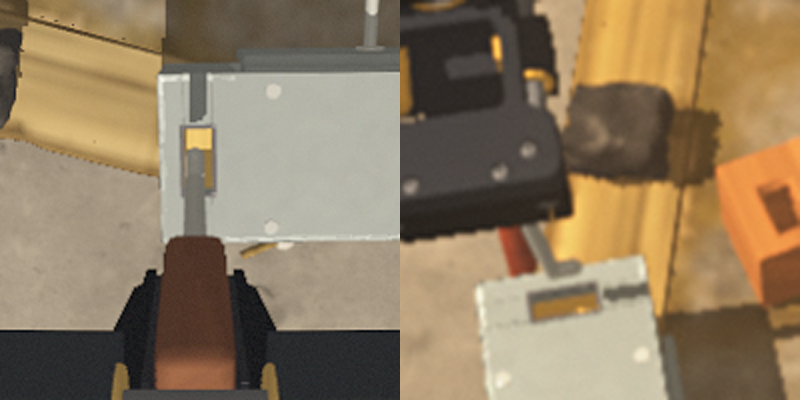

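The crop shows the hook above the slot in the wrist view, with the toe end near pixel (316.5,215) and the slot centre at (319,220). The scene view confirms the toe points to −x. Next I'll measure the lateral offset numerically.

Run:
```python
from h import *
np.set_printoptions(precision=4,suppress=True,linewidth=200)
w=cv2.imread("pics/w3.png").astype(int)
for r in(206,210,216,220,226,232,240,248):print(r,[f"{a[0]}/{a[2]}" for a in w[r,307:332]])
k=imaging.get_calibration("wrist");k["view"]=np.load("w3.npy")
s=sensors.read_state()["tool_pos"]
for z in(0,.03,.06,.08):print(z,proj(k,s+[-.0096*(1-z/.1145),0,-.114+z]))
print("toe top end",proj(k,s+[-.0236,0,-.107]))
```

```text
206 ['172/184', '174/186', '154/165', '115/121', '103/131', '69/143', '90/208', '116/244', '117/241', '117/240', '119/243', '120/244', '116/242', '117/240', '116/238', '115/238', '114/238', '116/242', '103/216', '101/126', '122/126', '152/161', '168/181', '168/181', '168/180']
210 ['172/183', '175/186', '160/171', '124/131', '101/124', '67/135', '92/209', '119/244', '115/238', '118/240', '118/242', '117/243', '119/241', '116/239', '115/236', '112/236', '114/237', '112/241', '98/213', '95/114', '121/125', '151/162', '169/180', '166/179', '167/179']
216 ['173/184', '175/186', '158/169', '123/130', '105/130', '86/137', '98/126', '113/120', '113/126', '115/128', '115/127', '112/124', '113/122', '109/117', '96/127', '69/141', '62/145', '64/147', '68/139', '98/124', '122/128', '152/163', '173/184', '171/183', '170/182']
220 ['172/183', '174/186', '162/173', '131/140', '104/129', '109/151', '123/149', '108/121', '113/127', '114/129', '115/129', '114/125', '114/125', '109/120', '103/120', '83/136', '61/147', '59/148', '71/140', '98/124', '114/122', '147/156', '175/186', '171/183', '173/182']
[... 546 characters left out ...]
182']
240 ['172/183', '172/183', '171/182', '174/186', '163/174', '123/135', '98/110', '102/115', '104/118', '106/118', '108/118', '103/116', '101/114', '100/110', '96/109', '132/143', '166/179', '170/182', '159/170', '156/166', '169/180', '170/183', '171/182', '171/182', '170/181']
248 ['171/184', '170/184', '170/183', '173/185', '159/171', '121/133', '99/110', '105/117', '105/116', '105/116', '106/118', '102/116', '101/114', '104/113', '96/107', '118/129', '153/166', '171/183', '168/180', '169/182', '168/181', '170/183', '168/182', '168/180', '168/181']
0 [[318.4648 233.6253]]
0.03 [[318.597  247.1198]]
0.06 [[318.7622 264.0257]]
0.08 [[318.8972 277.8783]]
toe top end [[318.4693 218.7532]]
```

The hook sits about 1.2 mm too far to −y and 4–6 mm too far to −x. I'll correct that and lower it into the slot.

```bash
python3 -m handwheel '[[0.006,0.0016,0,0],[0,0,-0.01,0],[0,0,-0.01,0],[0,0,0,0]]';python3 -m handwheel '[[0,0,-0.01,0],[0,0,-0.01,0],[0,0,-0.008,0],[0,0,0,0]]'
```

```text
clock: 6.65
tool_pos: [0.5816, 0.2361, 0.1904]
tcp_rot: [-3.139, 0.001, 1.572]
ft_force: [0.0, 0.7, -0.8]
opening: 0.187
clock: 7.05
tool_pos: [0.582, 0.2361, 0.1632]
tcp_rot: [-3.14, 0.0, 1.572]
ft_force: [-0.4, -0.5, -1.5]
opening: 0.188
```

The hook is through the plate with no contact force, so I'll press on.

```bash
python3 -m handwheel '[[0,0,-0.006,0],[0,0,-0.004,0],[0,0,-0.004,0],[0,0,0,0],[0,0,0,0]]';python3 -m handwheel '[[0,0,-0.003,0],[0,0,0,0],[0,0,0,0]]'
python3 - <<'E'
from h import *
w=imaging.camera("wrist");sc=imaging.camera("scene");cv2.imwrite("pics/w4.png",w);cv2.imwrite("pics/s4.png",sc)
f=lambda i:cv2.resize(i,(400,400),interpolation=2)
cv2.imwrite("pics/c4.png",np.hstack([f(w[100:300,260:460]),f(sc[230:410,200:380])]))
E
```

```text
clock: 7.55
tool_pos: [0.5833, 0.2363, 0.1522]
tcp_rot: [3.138, -0.001, 1.572]
ft_force: [-1.0, -1.1, 13.9]
opening: 0.189
clock: 7.85
tool_pos: [0.5846, 0.2364, 0.1513]
tcp_rot: [3.134, -0.001, 1.572]
ft_force: [-0.4, -4.0, 28.4]
opening: 0.185
```

View pics/c4.png

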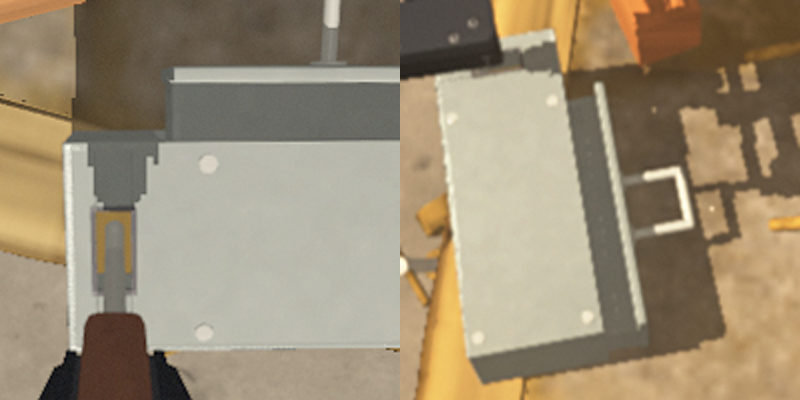

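The drawer has popped out, so the latch is released. In the wrist crop the tab is visible under the toe, and in the scene crop the loop's bar is at about (327,318) px. I'll lift out and re-measure the hook and the loop.

```bash
python3 -m handwheel '[[0,0,0.01,0],[0,0,0.012,0],[0,0,0.02,0],[0,0,0.03,0],[0,0,0,0]]'; python3 -m handwheel '[[-0.02,0.01,0,0],[-0.02,0.01,0,0],[-0.02,0.01,0,0],[-0.02,0.01,0,0],[0,0,0,0]]'; python3 -m handwheel '[[0,0,0,0],[0,0,0,0]]'
python3 - <<'E'
from h import *
np.set_printoptions(precision=4,suppress=True)
s=sensors.read_state();print(s["tool_pos"],s["tcp_rot"],s["ft_force"])
k=imaging.get_calibration("wrist");np.save("w5.npy",k["view"])
w=imaging.camera("wrist");sc=imaging.camera("scene");cv2.imwrite("pics/w5.png",w);cv2.imwrite("pics/s5.png",sc)
b=cv2.imread("pics/s4.png")
print(at("scene",(327.4,317.8),.034))
f=lambda i:cv2.resize(i,(400,400),interpolation=2)
cv2.imwrite("pics/c5.png",np.hstack([f(w[100:300,260:460]),f(sc[190:350,200:360])]))
E
```

```text
clock: 8.45
tool_pos: [0.5835, 0.2367, 0.2231]
tcp_rot: [3.137, -0.002, 1.572]
ft_force: [0.1, 0.5, -1.0]
opening: 0.185
clock: 8.95
tool_pos: [0.5002, 0.2771, 0.219]
tcp_rot: [-3.14, 0.0, 1.574]
ft_force: [0.4, -0.3, -0.5]
opening: 0.188
clock: 9.15
tool_pos: [0.503, 0.276, 0.2192]
tcp_rot: [-3.141, 0.0, 1.572]
ft_force: [0.6, -0.3, -0.6]
opening: 0.185
[0.503  0.276  0.2192] [-3.1415  0.0001  1.5717] [ 0.5936 -0.2633 -0.5956]
[0.459  0.3357 0.034 ]
```

View pics/c5.png

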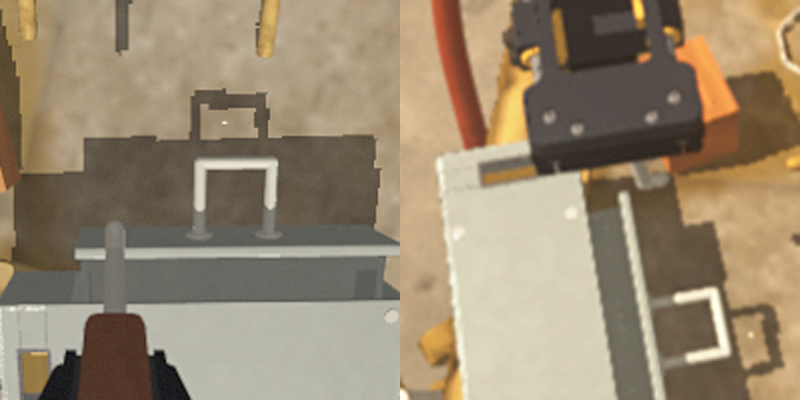

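Run:
```python
from h import *
np.set_printoptions(precision=4,suppress=True)
k=imaging.get_calibration("wrist");k["view"]=np.load("w5.npy")
print("bar wrist",at(k,(377.7,181.5),.034),"legs",at(k,(260+201/2,200),.034),at(k,(260+270/2,200),.034))
print("bar scene",at("scene",(200+317*.4,190+325*.4),.034), "legs",at("scene",(200+290*.4,190+297*.4),.034),at("scene",(200+290*.4,190+357*.4),.034))
print("toe end tri",tri([(k,(317.5,212)),("scene",(307.2,261.2))]))
for z in(.09,.1,.11):print(z,at(k,(317.5,212),z),at("scene",(307.2,261.2),z))
w=cv2.imread("pics/w5.png").astype(int);print([tuple(w[r,317]) for r in range(206,220)])
s=cv2.imread("pics/s5.png")[240:280,280:330];w=w[170:270,290:390].astype(np.uint8)
cv2.imwrite("pics/c6.png",np.hstack([cv2.resize(s,(500,400),interpolation=2),cv2.resize(w,(300,400),interpolation=2)]))
```

```text
bar wrist [0.4583 0.3357 0.034 ] legs [0.477 0.319 0.034] [0.4769 0.3543 0.034 ]
bar scene [0.4604 0.3387 0.034 ] legs [0.4725 0.3194 0.034 ] [0.4785 0.3547 0.034 ]
toe end tri [0.4762 0.2755 0.0998]
0.09 [0.4785 0.2753 0.09  ] [0.4754 0.2708 0.09  ]
0.1 [0.4766 0.2753 0.1   ] [0.4759 0.2758 0.1   ]
0.11 [0.4747 0.2753 0.11  ] [0.4763 0.2808 0.11  ]
[(np.int64(82), np.int64(95), np.int64(105)), (np.int64(79), np.int64(94), np.int64(106)), (np.int64(80), np.int64(96), np.int64(106)), (np.int64(78), np.int64(93), np.int64(105)), (np.int64(102), np.int64(113), np.int64(119)), (np.int64(114), np.int64(124), np.int64(126)), (np.int64(115), np.int64(125), np.int64(129)), (np.int64(118), np.int64(128), np.int64(131)), (np.int64(125), np.int64(134), np.int64(137)), (np.int64(122), np.int64(132), np.int64(134)), (np.int64(120), np.int64(130), np.int64(133)), (np.int64(115), np.int64(127), np.int64(130)), (np.int64(117), np.int64(127), np.int64(129)), (np.int64(117), np.int64(126), np.int64(131))]
```

View pics/c6.png

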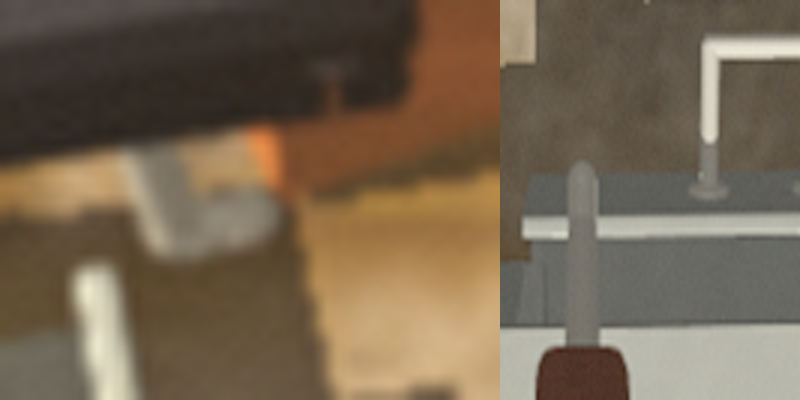

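The toe end is now at about (0.476, 0.2755, 0.10), so the tip is roughly TCP −0.013 in x and −0.12 in z. The loop's bar axis is at x≈0.459, which puts the eye at (0.4795, 0.337). I'll go over the loop and down into it.

```bash
python3 -m handwheel '[[-0.0055,0.03,0,0],[0,0.031,0,0],[0,0,-0.02,0],[0,0,-0.02,0],[0,0,0,0]]'; python3 -m handwheel '[[0,0,-0.015,0],[0,0,-0.015,0],[0,0,-0.008,0],[0,0,-0.008,0],[0,0,0,0]]'; python3 -m handwheel '[[0,0,0,0]]'
```

```text
clock: 9.75
tool_pos: [0.4963, 0.3366, 0.177]
tcp_rot: [-3.138, 0.002, 1.572]
ft_force: [-0.9, -0.4, -0.9]
opening: 0.186
clock: 10.25
tool_pos: [0.4969, 0.337, 0.1331]
tcp_rot: [-3.141, 0.0, 1.572]
ft_force: [-0.8, -0.9, -1.4]
opening: 0.185
clock: 10.35
tool_pos: [0.4972, 0.3373, 0.134]
tcp_rot: [3.141, -0.0, 1.572]
ft_force: [-0.2, 0.4, -0.1]
opening: 0.187
```

```bash
python3 -m handwheel '[[-0.01,0,0,0],[-0.01,0,0,0],[-0.01,0,0,0],[-0.01,0,0,0],[0,0,0,0]]'
python3 - <<'E'
from h import *
k=imaging.get_calibration("wrist");np.save("w7.npy",k["view"])
w=imaging.camera("wrist");sc=imaging.camera("scene");cv2.imwrite("pics/w7.png",w);cv2.imwrite("pics/s7.png",sc)
f=lambda i:cv2.resize(i,(400,400),interpolation=2)
cv2.imwrite("pics/c7.png",np.hstack([f(w[80:280,220:420]),f(sc[210:390,200:380])]))
E
```

```text
clock: 10.85
tool_pos: [0.4553, 0.3373, 0.1338]
tcp_rot: [-3.141, 0.0, 1.573]
ft_force: [-0.4, -0.1, -1.9]
opening: 0.184
```

View pics/c7.png

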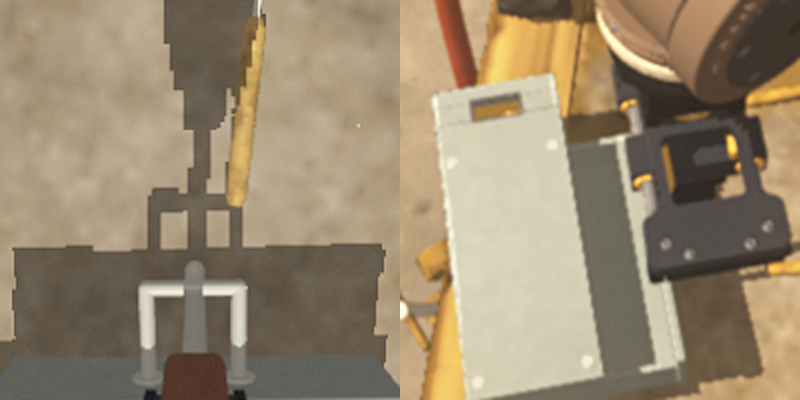

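The shank is inside the loop and the toe is under the bar: at wrist crop (195,290) the shank hides the bar's middle. The drawer is following, so I'll keep dragging.

```bash
python3 - <<'E'
from h import *
k=imaging.get_calibration("wrist");k["view"]=np.load("w7.npy");print("bar",at(k,(317.5,225),.034))
E
python3 -m handwheel '[[-0.01,0,0,0],[-0.01,0,0,0],[-0.005,0,0,0],[0,0,0,0]]';python3 -m handwheel '[[-0.004,0,0,0],[-0.004,0,0,0],[0,0,0,0]]';python3 -m handwheel '[[-0.003,0,0,0],[0,0,0,0]]'
```

```text
bar [0.43539538 0.33660222 0.034     ]
clock: 11.35
tool_pos: [0.4309, 0.3372, 0.1335]
tcp_rot: [-3.141, 0.0, 1.573]
ft_force: [0.2, 0.6, -0.9]
opening: 0.187
clock: 11.65
tool_pos: [0.4235, 0.3372, 0.1335]
tcp_rot: [-3.141, 0.0, 1.572]
ft_force: [0.7, 0.6, -1.3]
opening: 0.183
clock: 11.85
tool_pos: [0.4207, 0.3372, 0.1335]
tcp_rot: [-3.141, -0.0, 1.572]
ft_force: [0.1, 0.3, -0.7]
opening: 0.19
```

```bash
python3 -m handwheel '[[-0.003,0,0,0],[0,0,0,0]]';python3 -m handwheel '[[-0.003,0,0,0],[0,0,0,0]]';python3 -m handwheel '[[-0.003,0,0,0],[0,0,0,0],[0,0,0,0]]'
```

```text
clock: 12.05
tool_pos: [0.4184, 0.3373, 0.1337]
tcp_rot: [3.14, -0.0, 1.572]
ft_force: [4.2, -1.0, -1.8]
opening: 0.188
clock: 12.25
tool_pos: [0.4158, 0.3374, 0.1339]
tcp_rot: [3.139, -0.001, 1.572]
ft_force: [6.0, -2.3, -1.2]
opening: 0.187
clock: 12.55
tool_pos: [0.4129, 0.3374, 0.134]
tcp_rot: [3.139, -0.001, 1.572]
ft_force: [5.7, -1.8, -0.3]
opening: 0.189
```

The stop is reached: the force is steady at 6 N and the key is pivoting a little upright. I'll unhook, lift out and look.

```bash
python3 -m handwheel '[[0.01,0,0,0],[0.012,0,0,0],[0,0,0,0],[0,0,0.01,0],[0,0,0.01,0]]'; python3 -m handwheel '[[0,0,0.02,0],[0,0,0.03,0],[0,0,0.02,0],[0,0,0,0],[0,0,0,0]]'
python3 - <<'E'
from h import *
np.set_printoptions(precision=4,suppress=True)
s=sensors.read_state();print(s["tool_pos"],s["tcp_rot"])
k=imaging.get_calibration("wrist");np.save("w8.npy",k["view"])
w=imaging.camera("wrist");sc=imaging.camera("scene");cv2.imwrite("pics/w8.png",w);cv2.imwrite("pics/s8.png",sc)
f=lambda i:cv2.resize(i,(400,400),interpolation=2)
cv2.imwrite("pics/c8.png",np.hstack([f(w[80:330,190:440]),f(sc[210:390,220:400])]))
E
```

```text
clock: 13.05
tool_pos: [0.4336, 0.3371, 0.154]
tcp_rot: [-3.141, 0.0, 1.572]
ft_force: [0.0, -1.3, -0.1]
opening: 0.189
clock: 13.55
tool_pos: [0.4335, 0.3372, 0.2238]
tcp_rot: [3.141, -0.0, 1.572]
ft_force: [-0.1, -0.5, -0.8]
opening: 0.19
[0.4335 0.3372 0.2238] [ 3.1411 -0.0005  1.5722]
```

View pics/c8.png

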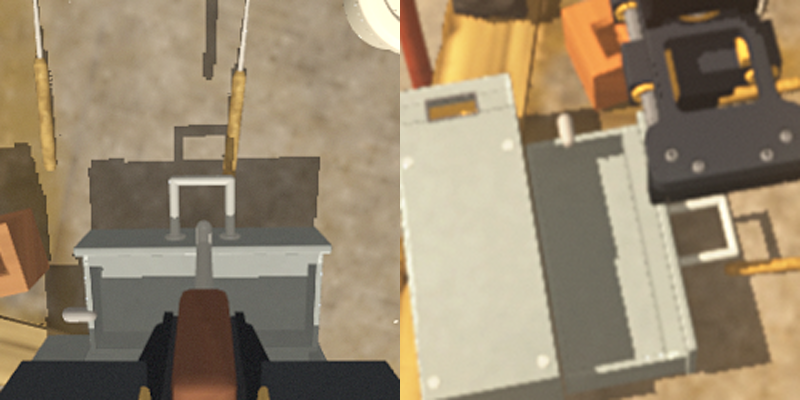

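The drawer is right out and the loop is free. The key is still held, with its toe end at about px (317,222) and nearly upright now. I'll compute the tip offset numerically.

Run:
```python
from h import *
np.set_printoptions(precision=4,suppress=True)
k=imaging.get_calibration("wrist");k["view"]=np.load("w8.npy")
w=cv2.imread("pics/w8.png").astype(int)
print("col",[ (r,w[r,317].tolist()) for r in range(216,228,1)])
print("row230",[(c,w[230,c].sum()) for c in range(308,328)])
for z in(.104,.108,.112):print(z,at(k,(317,221),z)-[.4335,.3372,.2238])
print("bar",at(k,(316.3,193.8),.034))
k["view"]=np.load("w5.npy")
for z in(.1,.104,.108):print(z,at(k,(317,210),z)-[.503,.276,.2192])
k["view"]=np.load("w3.npy")
for z in(.093,.097,.101):print(z,at(k,(317,213.5),z)-[.576,.2346,.2118])
```

```text
col [(216, [59, 74, 86]), (217, [82, 93, 99]), (218, [103, 112, 117]), (219, [116, 124, 129]), (220, [117, 127, 131]), (221, [121, 130, 133]), (222, [127, 136, 139]), (223, [119, 128, 132]), (224, [115, 125, 130]), (225, [114, 125, 130]), (226, [117, 127, 130]), (227, [116, 126, 130])]
row230 [(308, np.int64(278)), (309, np.int64(280)), (310, np.int64(272)), (311, np.int64(264)), (312, np.int64(354)), (313, np.int64(399)), (314, np.int64(349)), (315, np.int64(361)), (316, np.int64(368)), (317, np.int64(365)), (318, np.int64(364)), (319, np.int64(354)), (320, np.int64(470)), (321, np.int64(499)), (322, np.int64(353)), (323, np.int64(271)), (324, np.int64(276)), (325, np.int64(275)), (326, np.int64(277)), (327, np.int64(271))]
0.104 [-0.0185 -0.001  -0.1198]
0.108 [-0.0194 -0.001  -0.1158]
0.112 [-0.0203 -0.001  -0.1118]
bar [0.4021 0.3354 0.034 ]
0.1 [-0.0281 -0.0011 -0.1192]
0.104 [-0.0288 -0.0011 -0.1152]
0.108 [-0.0296 -0.0011 -0.1112]
0.093 [-0.0252 -0.0011 -0.1188]
0.097 [-0.026  -0.0011 -0.1148]
0.101 [-0.0268 -0.0011 -0.1108]
```

```bash
python3 -m handwheel '[[0,0,0.015,-0.14],[0,-0.01,0.01,-0.14],[0,-0.02,0,-0.14],[0,-0.02,0,-0.14],[0,-0.02,0,-0.14]]';python3 -m handwheel '[[0,-0.02,0,-0.14],[0.01,-0.02,0,-0.14],[0.012,-0.02,0,-0.14],[0,-0.019,0,-0.14],[0,0,0,-0.072]]';python3 -m handwheel '[[0,0,0,0],[0,0,0,0]]'
```

```text
clock: 14.15
tool_pos: [0.4334, 0.2665, 0.2474]
tcp_rot: [-3.141, 0.002, 0.867]
ft_force: [0.4, -0.7, -1.5]
opening: 0.19
clock: 14.65
tool_pos: [0.4557, 0.1865, 0.2474]
tcp_rot: [3.141, 0.002, 0.233]
ft_force: [-0.4, 0.5, -1.8]
opening: 0.189
clock: 14.85
tool_pos: [0.4557, 0.1884, 0.2479]
tcp_rot: [-3.142, 0.001, 0.242]
ft_force: [0.1, -1.2, -0.8]
opening: 0.187
```

```bash
python3 -m handwheel '[[0.0007,-0.002,-0.02,0],[0,0,-0.025,0],[0,0,-0.02,0],[0,0,0,0],[0,0,0,0]]'
python3 - <<'E'
from h import *
np.set_printoptions(precision=4,suppress=True)
s=sensors.read_state();print(s["tool_pos"],s["tcp_rot"])
k=imaging.get_calibration("wrist");np.save("w9.npy",k["view"])
w=imaging.camera("wrist");cv2.imwrite("pics/w9.png",w)
sc=imaging.camera("scene");cv2.imwrite("pics/s9.png",sc)
x=np.array([-.236,.972,0]);y=np.array([-.972,-.236,0]);o=np.array([.454,.1912,.052])
P=[o+a*x+b*y for a,b in((-.007,-.007),(.017,-.007),(.017,.007),(-.007,.007))]
q=proj(k,P);print(q, proj("scene",P))
f=lambda i,h:cv2.resize(i,None,fx=h,fy=h,interpolation=2)
W=f(w[150:275,260:360],4);S=f(sc[200:270,285:345],7.14)
for i,(u,v) in enumerate(proj("scene",P)):cv2.circle(S,(int((u-285)*7.14),int((v-200)*7.14)),3,(0,255,0),1)
for u,v in q:cv2.circle(W,(int((u-260)*4),int((v-150)*4)),3,(0,255,0),1)
cv2.imwrite("pics/c9.png",np.hstack([W[:499,:],S[:499]]))
E
```

```text
clock: 15.35
tool_pos: [0.4567, 0.1866, 0.1837]
tcp_rot: [3.142, 0.001, 0.242]
ft_force: [0.0, 0.3, -1.0]
opening: 0.186
[0.4567 0.1866 0.1837] [3.1416 0.0005 0.2417]
[[324.7189 238.9815]
 [324.9495 212.2311]
 [308.7491 212.196 ]
 [308.8746 238.9472]] [[307.4983 221.4252]
 [313.7947 234.2051]
 [322.4588 230.869 ]
 [316.0791 218.1666]]
```

View pics/c9.png

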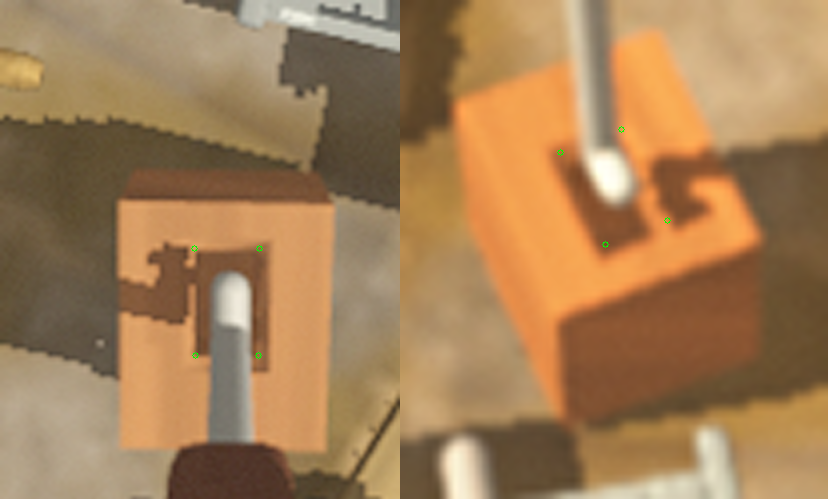

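The view shows the pocket mouth at wrist crop (197–268, 248–365) with the toe centred on it sideways at x≈232. The toe end is at y≈272, a little short of the pocket's far end. I'll compute the offset along the key's x.

Run:
```python
from h import *
np.set_printoptions(precision=4,suppress=True)
k=imaging.get_calibration("wrist");k["view"]=np.load("w9.npy")
x=np.array([-.236,.972,0]);y=np.array([-.972,-.236,0]);o=np.array([.454,.1912,0])
g=lambda u,v:(260+u/4,150+v/4)
kf=lambda p:np.array([(p-o)@x,(p-o)@y,p[2]])
T=tri([(k,g(231,287)),("scene",(285+212/7.14,200+178/7.14))]);print("toe tri",kf(T))
for z in(.062,.066,.07):print("toe end",kf(at(k,g(232,272),z)), "scene toe end", kf(at("scene",(285+(618-400)/7.14,200+195/7.14),z)))
for c in[(197,248),(268,248),(268,365),(197,362)]:print("mouth",kf(at(k,g(*c),.052)))
for c in[(119,200),(333,204),(327,450),(119,448)]:print("block",kf(at(k,g(*c),.052)))
for c in[(560,150),(625,135),(668,215),(603,250)]:print("scene mouth",kf(at("scene",(285+(c[0]-400)/7.14,200+c[1]/7.14),.052)))
print("tcp",kf(np.array([.4567,.1866,.1837])))
```

```text
toe tri [ 0.0111 -0.0016  0.0659]
toe end [ 0.014 -0.001  0.062] scene toe end [ 0.0126 -0.0021  0.062 ]
toe end [ 0.0149 -0.001   0.066 ] scene toe end [ 0.0147 -0.0029  0.066 ]
toe end [ 0.0157 -0.001   0.07  ] scene toe end [ 0.0169 -0.0037  0.07  ]
mouth [0.0172 0.0066 0.052 ]
mouth [ 0.0172 -0.0088  0.052 ]
mouth [-0.0091 -0.009   0.052 ]
mouth [-0.0084  0.0067  0.052 ]
block [0.0276 0.0232 0.052 ]
block [ 0.0268 -0.0226  0.052 ]
block [-0.029  -0.0226  0.052 ]
block [-0.0286  0.0244  0.052 ]
scene mouth [-0.0077 -0.0068  0.052 ]
scene mouth [-0.0055  0.0071  0.052 ]
scene mouth [0.0159 0.0076 0.052 ]
scene mouth [ 0.0181 -0.008   0.052 ]
tcp [-0.0051 -0.0015  0.1837]
```

The sideways fit is within 0.1 mm and it's about 1 mm too far along the toe. I'll nudge −1 mm in y and lower it.

```bash
python3 -m handwheel '[[0,-0.001,-0.006,0],[0,0,-0.008,0],[0,0,-0.008,0],[0,0,0,0]]';python3 -m handwheel '[[0,0,-0.01,0],[0,0,-0.01,0],[0,0,-0.006,0],[0,0,0,0]]'
```

```text
clock: 15.85
tool_pos: [0.4561, 0.1851, 0.1604]
tcp_rot: [3.142, 0.002, 0.24]
ft_force: [-0.1, 0.1, -1.4]
opening: 0.187
clock: 16.25
tool_pos: [0.4562, 0.1852, 0.1345]
tcp_rot: [3.142, 0.002, 0.24]
ft_force: [-0.1, -0.2, -0.6]
opening: 0.186
```

```bash
python3 -m handwheel '[[0,0,-0.004,0],[0,0,0,0]]';python3 -m handwheel '[[0,0,-0.002,0],[0,0,0,0]]';python3 -m handwheel '[[0,0,-0.002,0],[0,0,0,0]]'
```

```text
clock: 16.45
tool_pos: [0.4566, 0.1852, 0.1313]
tcp_rot: [3.142, 0.0, 0.24]
ft_force: [0.6, 0.2, -0.4]
opening: 0.192
clock: 16.65
tool_pos: [0.4568, 0.1853, 0.1303]
tcp_rot: [3.142, -0.001, 0.24]
ft_force: [-2.6, -0.4, 8.7]
opening: 0.189
clock: 16.85
tool_pos: [0.457, 0.1853, 0.1298]
tcp_rot: [3.141, -0.002, 0.24]
ft_force: [-6.7, -2.6, 31.3]
opening: 0.188
```

It's seated on the pocket floor, with the tip offset of 0.122 consistent. I'll ease off, release and retreat.

```bash
python3 -m handwheel '[[0,0,0.004,0],[0,0,0,0]]'; python3 -m handwheel '[[0,0,0,0],[0,0,0,0],[0,0,0,0],[0,0,0,0]]' 0.2; python3 -m handwheel '[[0,0,0.03,0],[0,0,0.04,0],[0,0,0.04,0],[0,0,0,0],[0,0,0,0]]'
python3 - <<'E'
from h import *
np.set_printoptions(precision=4,suppress=True)
s=sensors.read_state();print(s["tool_pos"],s["tcp_rot"])
k=imaging.get_calibration("wrist");np.save("w10.npy",k["view"])
for c in("wrist","scene","top"):
    cv2.imwrite(f"pics/{c}10.png",imaging.camera(c))
    for l in("scribe0_grip","key_grip"):print(c,l,[(np.round(d["box"]).astype(int).tolist(),round(d["score"],2)) for d in imaging.find_in(c,l)[:6]])
E
python3 - <<'E'
import cv2,numpy as np
w=cv2.imread("pics/wrist10.png");s=cv2.imread("pics/scene10.png")
cv2.imwrite("pics/c10.png",np.hstack([cv2.resize(w[0:300,140:440],(400,400),interpolation=2),cv2.resize(s[160:400,220:460],(400,400),interpolation=2)]))
E
```

```text
clock: 17.05
tool_pos: [0.4569, 0.1854, 0.1321]
tcp_rot: [-3.142, -0.001, 0.24]
ft_force: [-0.2, 0.3, -0.8]
opening: 0.187
clock: 17.45
tool_pos: [0.4566, 0.1853, 0.1313]
tcp_rot: [3.142, 0.0, 0.24]
ft_force: [0.3, 0.3, -0.3]
opening: 0.467
clock: 17.95
tool_pos: [0.4566, 0.1853, 0.2418]
tcp_rot: [-3.142, -0.001, 0.24]
ft_force: [0.8, 0.5, -0.1]
opening: 0.598
[0.4566 0.1853 0.2418] [-3.1416 -0.0015  0.24  ]
wrist scribe0_grip [([202, 13, 309, 55], 0.56), ([291, 0, 532, 228], 0.26)]
wrist key_grip [([305, 198, 332, 280], 0.8), ([294, 0, 437, 179], 0.52)]
scene scribe0_grip [([364, 327, 445, 335], 0.97)]
scene key_grip [([300, 171, 317, 232], 0.83), ([360, 249, 410, 259], 0.53)]
top scribe0_grip [([261, 276, 271, 326], 0.71)]
top key_grip []
```

View pics/c10.png

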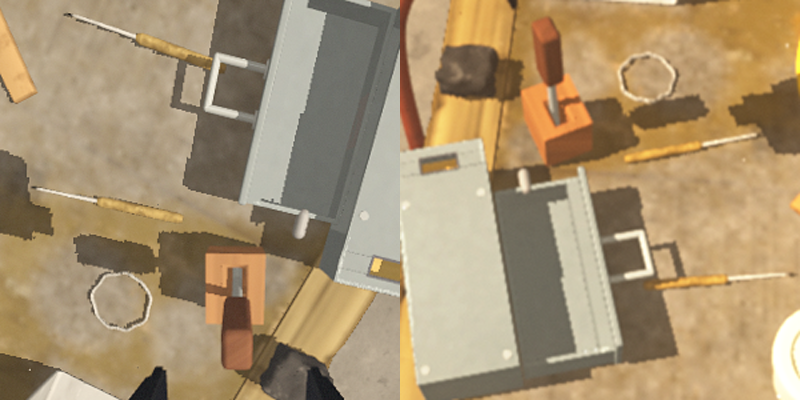

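The key stands in its stand and both scribes are visible: handles at wrist crop (135–222, 38–66) and (98–183, 203–217), scale 0.75 with offset 140. The drawer is open. Now for grasp and drop positions.

Run:
```python
from h import *
np.set_printoptions(precision=4,suppress=True)
k=imaging.get_calibration("wrist");k["view"]=np.load("w10.npy")
g=lambda u,v:(140+u*.75,v*.75)
sg=lambda u,v:(220+(u-400)*.6,160+v*.6)
for n,ps,ss in(("s0",[(222,66),(135,38),(65,14)],[(648,288),(727,278),(795,273)]),("s1",[(183,217),(98,203),(32,189)],[(625,158),(702,147),(757,136)])):
    for p,q in zip(ps,ss):print(n,at(k,g(*p),.0045)[:2],at("scene",sg(*q),.0045)[:2])
print("key top",tri([(k,g(236,353)),("scene",sg(547,32))]),at(k,g(236,353),.16),"junction",tri([(k,g(236,297)),("scene",sg(555,88))]))
k8=dict(k);k8["view"]=np.load("w8.npy");c8=lambda u,v:(190+u*.625,80+v*.625)
print("side walls",at(k8,c8(93,280),.039),at(k8,c8(319,280),.039),"front panel top",at(k8,c8(200,238),.055),at(k8,c8(200,252),.055),"panel ends",at(k8,c8(75,245),.055),at(k8,c8(330,245),.055))
# wrist10 drawer: rim corners
for n,p,z in(("panel R outer",(242,203),.055),("wall R front",(258,205),.039),("wall R back",(330,222),.039)):print(n,at(k,g(*p),z))
for n,q,z in(("panel L end",(620,355),.055),("panel R end",(582,168),.055),("back L",(553,365),.039),("wall R front in",(578,185),.039)):print(n,at("scene",sg(*q),z))
```

```text
s0 [0.4031 0.3545] [0.4025 0.3574]
s0 [0.3315 0.359 ] [0.3331 0.3607]
s0 [0.2738 0.3645] [0.2738 0.3668]
s1 [0.3978 0.2315] [0.397  0.2302]
s1 [0.3248 0.2262] [0.3243 0.2317]
s1 [0.2673 0.225 ] [0.271  0.2295]
key top [0.4576 0.1722 0.1437] [0.4574 0.1772 0.16  ] junction [0.4541 0.1915 0.0833]
side walls [0.4664 0.2628 0.039 ] [0.4664 0.4132 0.039 ] front panel top [0.4337 0.3342 0.055 ] [0.4427 0.3342 0.055 ] panel ends [0.4382 0.2563 0.055 ] [0.4382 0.4151 0.055 ]
panel R outer [0.4431 0.2554 0.055 ]
wall R front [0.4558 0.2566 0.039 ]
wall R back [0.5138 0.2576 0.039 ]
panel L end [0.4422 0.4251 0.055 ]
panel R end [0.4424 0.2583 0.055 ]
back L [0.4949 0.4191 0.039 ]
wall R front in [0.4474 0.2661 0.039 ]
```

The drawer's inner middle is at about (0.473, 0.338). Scribe1's handle middle is at (0.361, 0.230) and scribe0's at (0.3677, 0.357). I'll go for scribe1 with jaw yaw 1.60.

```bash
python3 -m handwheel '[[-0.012,0.005,0,0.136],[-0.012,0.005,0,0.136],[-0.012,0.005,0,0.136],[-0.012,0.005,0,0.136],[-0.012,0.005,0,0.136]]' -0.16 25; python3 -m handwheel '[[-0.012,0.005,0,0.136],[-0.012,0.005,0,0.136],[-0.0116,0.005,0,0.136],[0,0.0047,0,0.136],[0,0,0,0.136]]'; python3 -m handwheel '[[0,0,-0.04,0],[0,0,-0.04,0],[0,0,-0.04,0],[0,0,-0.04,0],[0,0,0,0]]'
python3 - <<'E'
from h import *
np.set_printoptions(precision=4,suppress=True)
s=sensors.read_state();print(s["tool_pos"],s["tcp_rot"])
k=imaging.get_calibration("wrist");w=imaging.camera("wrist");cv2.imwrite("pics/w11.png",w);np.save("w11.npy",k["view"])
for l in("scribe1_grip",):print([(np.round(d["box"]).astype(int).tolist(),round(d["score"],2)) for d in imaging.find_in("wrist",l)[:6]])
print("exp butt,mid,tip",proj(k,[[.3975,.231,.0045],[.361,.23,.0045],[.269,.227,.0045]]))
hsv=cv2.cvtColor(w,cv2.COLOR_BGR2HSV);m=cv2.inRange(hsv,(12,130,110),(28,255,255))
n,_,st,ce=cv2.connectedComponentsWithStats(m)
for i in range(1,n):
    if st[i,4]>60:print(st[i],ce[i])
E
```

```text
clock: 18.9
tool_pos: [0.3961, 0.2104, 0.2414]
tcp_rot: [-3.141, 0.0, 0.926]
ft_force: [-0.1, -0.1, -0.1]
opening: 0.423
clock: 19.4
tool_pos: [0.3608, 0.2304, 0.2415]
tcp_rot: [3.141, -0.0, 1.606]
ft_force: [-0.0, -1.0, 0.2]
opening: 0.424
clock: 19.9
tool_pos: [0.3593, 0.2292, 0.0781]
tcp_rot: [-3.134, 0.003, 1.6]
ft_force: [-0.6, 0.0, 0.2]
opening: 0.422
[0.3593 0.2292 0.0781] [-3.1344  0.0028  1.5999]
[([313, 135, 327, 310], 0.98)]
exp butt,mid,tip [[319.7297 309.1815]
 [319.8607 263.2756]
 [319.4671 129.3669]]
[ 118    0  192   45 3749] [222.0283  22.139 ]
[302   0  24  15 224] [313.2723   4.9196]
[ 420    0  145  119 2019] [464.8276  77.7776]
[578   0  41  22 424] [592.0354   7.8514]
[100   3  20  32 286] [109.1119  18.4685]
[85 11 15 16 70] [90.8429 19.8286]
[81 26 13 19 81] [85.5926 35.5309]
[ 83  41  34  28 270] [101.7148  54.8333]
[148  52  11  20  78] [153.3333  60.7051]
[104  60  29  21 127] [118.252   71.0945]
[312 212  13  99 784] [318.0013 258.6084]
[475 230  33  90 906] [490.7991 273.7351]
[230 322  16  57 406] [236.4754 349.702 ]
[389 322  16  57 417] [397.7194 349.8345]
[ 174  366  325   37 3243] [335.1141 392.2556]
```

The detector's box and the brass blob match the prediction, so I'll descend and grip.

```bash
python3 -m handwheel '[[0.0015,0,-0.025,0],[0,0,-0.025,0],[0,0,-0.01,0],[0,0,0,0]]'; python3 -m handwheel '[[0,0,0,0],[0,0,0,0],[0,0,0,0],[0,0,0,0]]' -1 25; python3 -m handwheel '[[0,0,0.03,0],[0,0,0.04,0],[0,0,0.04,0],[0,0,0,0]]'
```

```text
clock: 20.4
tool_pos: [0.3628, 0.2301, 0.0221]
tcp_rot: [3.141, -0.0, 1.6]
ft_force: [0.2, 0.2, -0.9]
opening: 0.419
clock: 20.8
tool_pos: [0.3627, 0.2301, 0.0221]
tcp_rot: [3.141, -0.0, 1.6]
ft_force: [-0.7, 0.4, -0.3]
opening: 0.137
clock: 21.2
tool_pos: [0.3639, 0.2307, 0.1356]
tcp_rot: [3.135, -0.003, 1.6]
ft_force: [-0.3, -0.1, -0.7]
opening: 0.003
```

The grasp missed: the gripper was at z 0.022, 5 mm too high. I'll reopen, check the scribe and retry lower.

```bash
python3 -m handwheel '[[0,0,-0.03,0],[0,0,-0.03,0],[0,0,0,0],[0,0,0,0],[0,0,0,0]]' -0.16
cat > blob.py <<'E'
from h import *
import sys
np.set_printoptions(precision=4,suppress=True)
s=sensors.read_state();print(s["tool_pos"],s["tcp_rot"])
k=imaging.get_calibration("wrist");w=imaging.camera("wrist");cv2.imwrite("pics/wb%s.png"%s["clock"],w)
print([(np.round(d["box"]).astype(int).tolist(),round(d["score"],2)) for d in imaging.find_in("wrist","scribe1_grip")[:3]])
m=cv2.inRange(cv2.cvtColor(w,cv2.COLOR_BGR2HSV),(12,120,80),(28,255,255))
for c in cv2.findContours(m,0,2)[0]:
    if cv2.contourArea(c)<250:continue
    (cx,cy),(a,b),t=cv2.minAreaRect(c)
    if max(a,b)<4*min(a,b):continue
    bp=cv2.boxPoints(((cx,cy),(a,b),t));L=sorted([(np.linalg.norm(bp[i]-bp[(i+1)%4]),i) for i in range(4)])
    e=[(bp[i]+bp[(i+1)%4])/2 for _,i in L[:2]];E=[at(k,p,.0045) for p in e]
    print("blob",np.round((cx,cy)),"mid",at(k,(cx,cy),.0045)[:2],"ends",E[0][:2],E[1][:2],"len",np.linalg.norm(E[0]-E[1]),"yaw",np.arctan2(*(E[0]-E[1])[1::-1]))
E
python3 blob.py
```

```text
clock: 21.7
tool_pos: [0.3628, 0.2301, 0.0723]
tcp_rot: [3.141, -0.0, 1.6]
ft_force: [0.7, 0.5, -0.1]
opening: 0.365
[0.3628 0.2301 0.0723] [ 3.1409 -0.0004  1.6001]
[([312, 120, 325, 307], 0.71), ([349, 360, 541, 475], 0.34)]
blob [326. 384.] mid [0.4644 0.2391] ends [0.4632 0.3708] [0.4701 0.1083] len 0.2626361412594481 yaw 1.5969629603082385
blob [388. 350.] mid [0.4323 0.2852] ends [0.408  0.2816] [0.4582 0.2891] len 0.0507525819111551 yaw -2.9936177990646047
blob [247. 350.] mid [0.435  0.1771] ends [0.4103 0.1793] [0.4615 0.1747] len 0.05138987445055416 yaw 3.0510684179298053
blob [493. 274.] mid [0.3678 0.3566] ends [0.3323 0.36  ] [0.4066 0.3534] len 0.07456087154197041 yaw 3.0535285535722023
blob [514.  42.] mid [0.2161 0.3459] ends [0.1779 0.3986] [0.252  0.2951] len 0.12731555214734377 yaw 2.19258939440196
```

```bash
python3 -m handwheel '[[0,0,-0.025,0],[0,0,-0.025,0],[0,0,-0.006,0],[0,0,0,0],[0,0,0,0]]'; python3 -m handwheel '[[0,0,0,0],[0,0,0,0],[0,0,0,0],[0,0,0,0]]' -1 25; python3 -m handwheel '[[0,0,0.03,0],[0,0,0.04,0],[0,0,0.04,0],[0,0,0,0]]'
```

```text
clock: 22.3
tool_pos: [0.3628, 0.2301, 0.0164]
tcp_rot: [3.141, -0.0, 1.6]
ft_force: [1.4, -0.1, 0.9]
opening: 0.42
clock: 22.7
tool_pos: [0.3626, 0.23, 0.0158]
tcp_rot: [3.141, -0.0, 1.6]
ft_force: [0.7, 0.2, 0.1]
opening: 0.139
clock: 23.1
tool_pos: [0.3639, 0.2307, 0.1294]
tcp_rot: [3.135, -0.003, 1.6]
ft_force: [0.5, -0.1, -1.5]
opening: 0.003
```

The fingers were still closing (opening 0.139) when I lifted, so I'll wait longer next time.

```bash
python3 -m handwheel '[[0,0,-0.04,0],[0,0,-0.04,0],[0,0,0,0],[0,0,0,0],[0,0,0,0]]' -0.4; python3 blob.py | head -3;  python3 -m handwheel '[[0,0,-0.02,0],[0,0,-0.01,0],[0,0,-0.004,0],[0,0,0,0]]'
```

```text
clock: 23.6
tool_pos: [0.3629, 0.2302, 0.0467]
tcp_rot: [3.14, -0.001, 1.6]
ft_force: [-0.6, -0.2, 0.1]
opening: 0.294
[0.3629 0.2302 0.0467] [ 3.1404 -0.0006  1.6001]
[([309, 128, 325, 326], 0.76)]
blob [311. 384.] mid [0.4441 0.2272] ends [0.4427 0.3433] [0.4495 0.1107] len 0.23263756150993847 yaw 1.6000922523099044
clock: 24.1
tool_pos: [0.3627, 0.2301, 0.0141]
tcp_rot: [3.139, -0.001, 1.6]
ft_force: [-6.6, -4.0, 47.1]
opening: 0.299
```

```bash
python3 -m handwheel '[[0,0,0,0],[0,0,0,0],[0,0,0,0],[0,0,0,0],[0,0,0,0]]' -1 25; python3 -m handwheel '[[0,0,0,0],[0,0,0,0],[0,0,0,0]]'
```

```text
clock: 24.6
tool_pos: [0.3636, 0.2304, 0.0141]
tcp_rot: [3.137, -0.002, 1.6]
ft_force: [-3.3, -2.3, 43.1]
opening: 0.092
clock: 24.9
tool_pos: [0.3636, 0.2304, 0.0141]
tcp_rot: [3.137, -0.002, 1.6]
ft_force: [-3.2, -3.2, 43.3]
opening: 0.09
```

It's gripped (opening 0.09 ≈ 8.6 mm). The fingertips pressed 47 N on the bench, so I'll stay a little higher next time. Lifting and carrying to the drawer.

```bash
python3 -m handwheel '[[0,0,0.02,0],[0,0.01,0.04,0],[0,0.02,0.04,0],[0,0.02,0.02,-0.1],[0,0.029,0,-0.14]]'; python3 -m handwheel '[[0.01,0,0,-0.14],[0.01,0,0,-0.14],[0.02,0,0,-0.14],[0.02,0,0,-0.14],[0.02,0,0,-0.14]]'; python3 -m handwheel '[[0.02,0,0,-0.14],[0.013,0,0,-0.14],[0,0,0,-0.14],[0,0,0,-0.14],[0,0,0,-0.1]]';  python3 -m handwheel '[[0,0,0,0],[0,0,0,0],[0,0,0,0]]'
python3 - <<'E'
from h import *
np.set_printoptions(precision=4,suppress=True)
k=imaging.get_calibration("wrist");w=imaging.camera("wrist");cv2.imwrite("pics/w12.png",w);np.save("w12.npy",k["view"])
print([(np.round(d["box"]).astype(int).tolist(),round(d["score"],2)) for d in imaging.find_in("wrist","scribe1_grip")[:3]])
print([(np.round(d["box"]).astype(int).tolist(),round(d["score"],2)) for d in imaging.find_in("wrist","drawer_in")[:3]])
E
```

```text
clock: 25.4
tool_pos: [0.3633, 0.3099, 0.1352]
tcp_rot: [3.138, -0.004, 1.355]
ft_force: [0.5, 0.1, -0.4]
opening: 0.093
clock: 25.9
tool_pos: [0.4431, 0.309, 0.1322]
tcp_rot: [3.142, -0.0, 0.654]
ft_force: [0.4, -0.3, 0.3]
opening: 0.092
clock: 26.4
tool_pos: [0.4754, 0.3089, 0.1321]
tcp_rot: [3.142, -0.0, -0.006]
ft_force: [-0.2, 0.8, -0.8]
opening: 0.092
clock: 26.7
tool_pos: [0.4755, 0.309, 0.1318]
tcp_rot: [-3.142, -0.0, 0.002]
ft_force: [0.9, 0.9, 0.4]
opening: 0.088
[([308, 109, 326, 334], 0.93)]
[([214, 100, 381, 305], 0.96)]
```

Run:
```python
from h import *
np.set_printoptions(precision=4,suppress=True)
k=imaging.get_calibration("wrist");k["view"]=np.load("w12.npy")
print("scribe ends",at(k,(317,109),.1215),at(k,(317,334),.1215))
w=cv2.imread("pics/w12.png")
g=cv2.cvtColor(w,6).astype(int)
for r in(180,215):print(r,[g[r,c:c+3].mean().round().astype(int) for c in range(190,400,3)])
for c in(290,345):print(c,[g[r:r+3,c].mean().round().astype(int) for r in range(60,330,3)])
for X,Y,Z in[(.443,.338,.055),(.503,.338,.039),(.473,.263,.039),(.473,.413,.039),(.443,.263,.039),(.503,.413,.039)]:print(X,Y,Z,proj(k,[X,Y,Z])[0])
```

```text
scribe ends [0.4743 0.4033 0.1215] [0.4744 0.2856 0.1215]
180 [np.int64(83), np.int64(138), np.int64(159), np.int64(156), np.int64(156), np.int64(156), np.int64(159), np.int64(159), np.int64(162), np.int64(104), np.int64(96), np.int64(100), np.int64(94), np.int64(87), np.int64(88), np.int64(91), np.int64(89), np.int64(87), np.int64(85), np.int64(84), np.int64(88), np.int64(90), np.int64(89), np.int64(87), np.int64(83), np.int64(153), np.int64(174), np.int64(174), np.int64(161), np.int64(175), np.int64(176), np.int64(175), np.int64(175), np.int64(169), np.int64(161), np.int64(177), np.int64(176), np.int64(175), np.int64(175), np.int64(174), np.int64(175), np.int64(159), np.int64(218), np.int64(165), np.int64(99), np.int64(101), np.int64(101), np.int64(103), np.int64(100), np.int64(100), np.int64(100), np.int64(101), np.int64(101), np.int64(100), np.int64(101), np.int64(100), np.int64(100), np.int64(101), np.int64(100), np.int64(88), np.int64(86), np.int64(101), np.int64(100), np.int64(101), np.int64(102), np.int64(98), np.int64(149), np.int64(175), np.int64(176), np.int64(174)]
215 [n
[... 3206 characters left out ...]
(100), np.int64(99), np.int64(101), np.int64(99), np.int64(98), np.int64(100), np.int64(97), np.int64(98), np.int64(99), np.int64(100), np.int64(100), np.int64(97), np.int64(97), np.int64(96), np.int64(96), np.int64(99), np.int64(98), np.int64(99), np.int64(97), np.int64(99), np.int64(98), np.int64(92), np.int64(91), np.int64(56), np.int64(25), np.int64(27), np.int64(40), np.int64(41), np.int64(41), np.int64(44), np.int64(41), np.int64(39), np.int64(39), np.int64(40)]
0.443 0.338 0.055 [272.3375 217.2069]
0.503 0.338 0.039 [355.219  212.8595]
0.473 0.263 0.039 [315.1864 303.9179]
0.473 0.413 0.039 [315.0922 106.4645]
0.443 0.263 0.039 [278.233  303.8369]
0.503 0.413 0.039 [358.3541 106.65  ]
```

The held scribe's point is at y≈0.403, within the drawer's inner wall at about 0.412, and x is central. Lowering it in.

```bash
python3 -m handwheel '[[0,0,-0.04,0],[0,0,-0.03,0],[0,0,-0.02,0],[0,0,-0.009,0],[0,0,0,0]]'; python3 -m handwheel '[[0,0,-0.005,0],[0,0,0,0]]'
```

```text
clock: 27.35
tool_pos: [0.4752, 0.3088, 0.0317]
tcp_rot: [3.141, 0.001, 0.0]
ft_force: [0.4, 0.4, 0.4]
opening: 0.091
clock: 27.55
tool_pos: [0.4758, 0.3091, 0.028]
tcp_rot: [-3.141, -0.001, 0.0]
ft_force: [-0.5, -0.1, -0.1]
opening: 0.093
```

```bash
python3 -m handwheel '[[0,0,0,0],[0,0,0,0],[0,0,0,0]]' -0.64; python3 -m handwheel '[[0,0,0.02,0],[0,0,0.04,0],[0,0,0.045,0],[0,0,0,0]]'
python3 -m handwheel '[[-0.02,0,0,0.14],[-0.02,0.01,0,0.14],[-0.02,0.01,0,0.14],[-0.02,0.01,0,0.14],[-0.02,0.01,0,0.14]]' -0.16;python3 -m handwheel '[[-0.0077,0.008,0,0.14],[0,0,0,0.14],[0,0,0,0.14],[0,0,0,0.14],[0,0,0,0.14]]'; python3 -m handwheel '[[0,0,-0.04,0.08],[0,0,0,0],[0,0,0,0]]'; python3 blob.py
```

```text
clock: 27.85
tool_pos: [0.4757, 0.3091, 0.028]
tcp_rot: [-3.141, -0.001, -0.0]
ft_force: [0.8, 0.3, -1.2]
opening: 0.18
clock: 28.25
tool_pos: [0.4774, 0.31, 0.1378]
tcp_rot: [-3.138, -0.008, 0.0]
ft_force: [-0.3, 0.6, -0.9]
opening: 0.182
clock: 28.75
tool_pos: [0.3746, 0.3492, 0.1323]
tcp_rot: [-3.142, 0.0, 0.706]
ft_force: [0.5, 0.3, -0.2]
opening: 0.416
clock: 29.25
tool_pos: [0.3676, 0.3569, 0.1323]
tcp_rot: [-3.141, 0.0, 1.406]
ft_force: [0.8, -0.5, -0.3]
opening: 0.417
clock: 29.55
tool_pos: [0.3675, 0.3568, 0.0924]
tcp_rot: [-3.14, 0.001, 1.477]
ft_force: [-0.3, 0.3, -0.1]
opening: 0.418
[0.3675 0.3568 0.0924] [-3.1401  0.0013  1.4774]
[([260, 383, 320, 389], 0.79)]
blob [335. 398.] mid [0.5018 0.3591] ends [0.4942 0.2134] [0.515  0.5047] len 0.2920256595979562 yaw -1.642173947553046
blob [397. 350.] mid [0.4578 0.4142] ends [0.4311 0.4134] [0.4864 0.4151] len 0.055329145844005834 yaw -3.1107561579482126
blob [296. 281.] mid [0.3877 0.3373] ends [0.3651 0.3372] [0.4116 0.3375] len 0.04650427421846508 yaw -3.1361267955013568
blob [271.  45.] mid [0.2211 0.3391] ends [0.1907 0.3794] [0.2524 0.2959] len 0.10381095894146669 yaw 2.207096158880458
```

Scribe0 has moved, as the task warned: the blob is now near (0.388, 0.337). Here is a close look, my 16th picture.

Run:
```python
from h import *
np.set_printoptions(precision=4,suppress=True)
s=sensors.read_state();k=imaging.get_calibration("wrist");np.save("w13.npy",k["view"]);w=imaging.camera("wrist");cv2.imwrite("pics/w13.png",w)
sc=imaging.camera("scene");cv2.imwrite("pics/s13.png",sc);t=imaging.camera("top");cv2.imwrite("pics/t13.png",t)
for c in("wrist","scene","top"):print(c,[(np.round(d["box"]).astype(int).tolist(),round(d["score"],2)) for d in imaging.find_in(c,"scribe0_grip")[:5]])
cv2.imwrite("pics/c13.png",np.hstack([cv2.resize(w[60:420,180:460],(389,500),interpolation=2),cv2.resize(sc[230:410,250:398],(411,500),interpolation=2)]))
```

```text
wrist [([284, 177, 311, 336], 0.76)]
scene []
top [([236, 218, 323, 274], 0.72)]
```

View pics/c13.png

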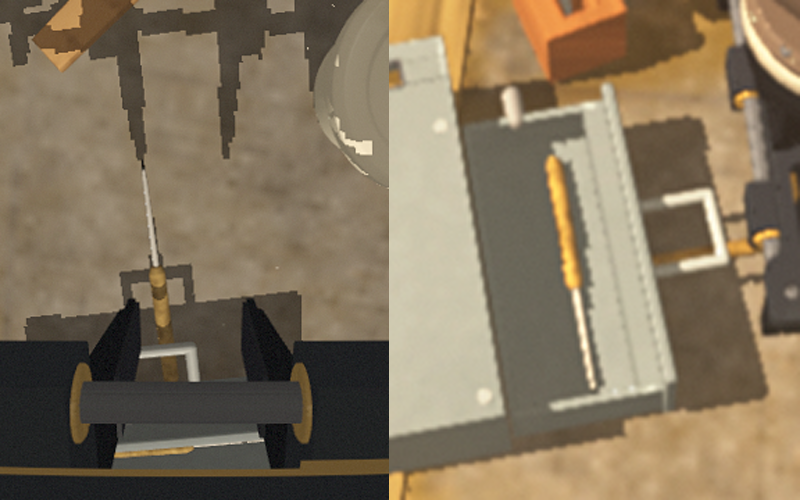

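The scene view shows scribe1 lying well in the drawer. Scribe0 now lies with its handle's butt under the loop, its point at wrist px (283,177) and the handle's front end at (293,253). I'll grip the exposed handle, slide it out to −x and then lift.

Run:
```python
from h import *
np.set_printoptions(precision=4,suppress=True)
k=imaging.get_calibration("wrist");k["view"]=np.load("w13.npy")
g=lambda u,v:(180+u*.7198,60+v*.72)
a=at(k,g(143,163),.0045);b=at(k,g(157,268),.0045);c=at(k,g(165,340),.0045);d=at(k,g(175,378),.0045)
print(a,b,c,d,[np.arctan2(*(p-a)[1::-1]) for p in(b,c,d)],[np.linalg.norm(p-a) for p in(b,c,d)])
u=(c-a)/np.linalg.norm(c-a);print("handle front",a+.058*u,"mid",a+.095*u,"butt",a+.132*u)
print("bar",at(k,g(160,350),.034),"loop left leg",at(k,g(193,365),.034))
```

```text
[0.3087 0.3372 0.0045] [0.366  0.338  0.0045] [0.4097 0.3376 0.0045] [0.435  0.3407 0.0045] [np.float64(0.013285738664864846), np.float64(0.0034441941033774978), np.float64(0.027643621553885937)] [np.float64(0.05725573565118257), np.float64(0.10099219445263617), np.float64(0.12633870156018343)]
handle front [0.3667 0.3374 0.0045] mid [0.4037 0.3375 0.0045] butt [0.4407 0.3377 0.0045]
bar [0.4005 0.3375 0.034 ] loop left leg [0.4106 0.3535 0.034 ]
```

```bash
python3 -m handwheel '[[0.0095,-0.019,0,0.1],[0,0,-0.03,0],[0,0,-0.03,0],[0,0,0,0],[0,0,0,0]]' -0.16 30;  python3 -m handwheel '[[0,0,0,0]]'; python3 -c "
from h import *
imaging.camera('wrist');print([(np.round(d['box']).astype(int).tolist(),round(d['score'],2)) for d in imaging.find_in('wrist','scribe0_grip')[:3]],proj('wrist',[[.3667,.3374,.0045],[.3087,.3372,.0045],[.377,.3375,.0045]]))"
```

```text
clock: 30.45
tool_pos: [0.3773, 0.338, 0.0329]
tcp_rot: [-3.141, 0.0, 1.58]
ft_force: [-0.1, 0.5, 0.1]
opening: 0.419
clock: 30.55
tool_pos: [0.3777, 0.3384, 0.0338]
tcp_rot: [3.14, -0.001, 1.58]
ft_force: [0.4, -0.3, 0.3]
opening: 0.419
[([312, 172, 326, 375], 0.89), ([94, 362, 144, 399], 0.33)] [[317.17100764 267.32107353]
 [317.67420946 165.74012303]
 [317.19875928 283.64367383]]
```

Lined up. Descend 17 mm, grip, and wait long enough for the fingers.

```bash
python3 -m handwheel '[[0,-0.0005,-0.012,0],[0,0,-0.005,0],[0,0,0,0],[0,0,0,0]]'; python3 -m handwheel '[[0,0,0,0],[0,0,0,0],[0,0,0,0],[0,0,0,0],[0,0,0,0]]' -1 30; python3 -m handwheel '[[0,0,0,0],[0,0,0,0]]'
```

```text
clock: 31.05
tool_pos: [0.3772, 0.3374, 0.0153]
tcp_rot: [-3.141, 0.0, 1.58]
ft_force: [0.5, -0.4, -0.3]
opening: 0.422
clock: 31.55
tool_pos: [0.3773, 0.3375, 0.0156]
tcp_rot: [3.141, -0.0, 1.58]
ft_force: [-0.5, -0.0, 0.6]
opening: 0.089
clock: 31.75
tool_pos: [0.3773, 0.3375, 0.0156]
tcp_rot: [3.141, -0.0, 1.58]
ft_force: [0.2, -0.6, 1.8]
opening: 0.09
```

Gripped (0.09). Now I'll slide it out from under the loop to −x, lift it, and compute where scribe1 lies.

```bash
python3 -m handwheel '[[0,0,0.003,0],[-0.015,0,0,0],[-0.015,0,0,0],[-0.015,0,0,0],[-0.015,0,0,0]]'; python3 -m handwheel '[[-0.004,0,0,0],[0,0,0.02,0],[0,0,0.04,0],[0,0,0.04,0],[0,0,0.02,0]]'
python3 - <<'E'
from h import *
np.set_printoptions(precision=4,suppress=True)
P=[at("scene",(250+(u-389)*.36,230+v*.36),.0135) for u,v in[(553,160),(573,285),(593,388)]];print(P)
print("panel inner top edge",at("scene",(250+(600-389)*.36,230+100*.36),.055))
E
```

```text
clock: 32.25
tool_pos: [0.3155, 0.3373, 0.0186]
tcp_rot: [-3.141, 0.0, 1.58]
ft_force: [0.1, -0.1, -0.3]
opening: 0.09
clock: 32.75
tool_pos: [0.3136, 0.338, 0.1413]
tcp_rot: [3.139, -0.002, 1.58]
ft_force: [1.5, 0.2, -0.3]
opening: 0.089
[array([0.476 , 0.2761, 0.0135]), array([0.4772, 0.347 , 0.0135]), array([0.4764, 0.4018, 0.0135])]
panel inner top edge [0.4485 0.2657 0.055 ]
```

```bash
python3 -m handwheel '[[0.02,0,0,-0.14],[0.02,0,0,-0.14],[0.02,0,0,-0.14],[0.02,0,0,-0.14],[0.02,0,0,-0.14]]'; python3 -m handwheel '[[0.02,0,0,-0.14],[0.02,-0.002,0,-0.14],[0.015,0,0,-0.14],[0,0,0,-0.14],[0,0,0,-0.14]]'; python3 -m handwheel '[[0,0,0,-0.14],[0,0,0,-0.04],[0,0,0,0],[0,0,0,0]]'
python3 - <<'E'
from h import *
np.set_printoptions(precision=4,suppress=True)
k=imaging.get_calibration("wrist");w=imaging.camera("wrist");cv2.imwrite("pics/w14.png",w)
for d in imaging.find_in("wrist","scribe0_grip")[:3]:
    b=d["box"];z=sensors.read_state()["tool_pos"][2]-.0105;print(np.round(b),d["score"],at(k,((b[0]+b[2])/2,b[1]),z))
E
```

```text
clock: 33.25
tool_pos: [0.4139, 0.3375, 0.1385]
tcp_rot: [3.142, -0.0, 0.874]
ft_force: [-0.8, 1.0, -0.5]
opening: 0.091
clock: 33.75
tool_pos: [0.4685, 0.3354, 0.1382]
tcp_rot: [3.141, 0.0, 0.174]
ft_force: [-0.8, 0.1, -0.9]
opening: 0.092
clock: 34.15
tool_pos: [0.4682, 0.3356, 0.1385]
tcp_rot: [3.142, -0.0, 0.002]
ft_force: [0.5, 0.3, -0.0]
opening: 0.09
[312. 170. 327. 397.] 0.78 [0.4685 0.4019 0.128 ]
```

The point is at y≈0.402, so it fits. I'll lower it to just above scribe1's top and release.

```bash
python3 -m handwheel '[[0,0,-0.04,0],[0,0,-0.03,0],[0,0,-0.02,0],[0,0,-0.01,0],[0,0,0,0]]'; python3 -m handwheel '[[0,0,0,0],[0,0,0,0],[0,0,0,0],[0,0,0,0]]' -0.7; python3 -m handwheel '[[0,0,0.02,0],[0,0,0.04,0],[0,0,0.045,0],[0,0,0,0]]'
python3 -m handwheel '[[-0.03,0,0,0],[-0.03,0,0,0],[-0.03,0,0,0],[-0.03,0,0,0],[0,0,0,0]]' -1
python3 - <<'E'
from h import *
np.set_printoptions(precision=4,suppress=True)
print(sensors.read_state()["tool_pos"])
k=imaging.get_calibration("scene");sc=imaging.camera("scene");cv2.imwrite("pics/s15.png",sc)
kt=imaging.get_calibration("top");t=imaging.camera("top");cv2.imwrite("pics/t15.png",t)
for c,im,kk in(("scene",sc,k),("top",t,kt)):
    print(c,[(np.round(d["box"]).astype(int).tolist(),round(d["score"],2)) for d in imaging.find_in(c,"scribe0_grip")[:5]])
    m=cv2.inRange(cv2.cvtColor(im,cv2.COLOR_BGR2HSV),(12,140,110),(28,255,255))
    for q in cv2.findContours(m,0,2)[0]:
        if cv2.contourArea(q)<30:continue
        (cx,cy),_,_=cv2.minAreaRect(q);P=at(kk,(cx,cy),.0135)
        if .2<P[0]<.55 and .1<P[1]<.5:
            pts=np.array([at(kk,p[0].astype(float),.0135)[:2] for p in q]);print("blob",P,pts.min(0),pts.max(0))
E
```

```text
clock: 34.75
tool_pos: [0.4683, 0.3354, 0.0377]
tcp_rot: [3.141, 0.001, 0.0]
ft_force: [0.0, 0.4, -0.7]
opening: 0.094
clock: 35.15
tool_pos: [0.4704, 0.3361, 0.0401]
tcp_rot: [-3.139, -0.005, 0.0]
ft_force: [8.9, 0.1, -5.1]
opening: 0.148
clock: 35.55
tool_pos: [0.4702, 0.3367, 0.1502]
tcp_rot: [-3.137, -0.009, 0.0]
ft_force: [0.7, 0.1, -0.5]
opening: 0.146
clock: 36.05
tool_pos: [0.3453, 0.3351, 0.1443]
tcp_rot: [3.141, 0.001, 0.002]
ft_force: [-0.2, -0.3, 0.4]
opening: 0.008
[0.3453 0.3351 0.1443]
scene [([315, 287, 333, 348], 0.62)]
blob [0.4769 0.312  0.0135] [0.4726 0.2751] [0.4814 0.3475]
blob [0.4629 0.3106 0.0135] [0.4586 0.274 ] [0.4673 0.3459]
blob [0.3392 0.2127 0.0135] [0.3144 0.1906] [0.3628 0.2342]
top [([262, 242, 309, 250], 0.53)]
blob [0.2675 0.1933 0.0135] [0.2385 0.1492] [0.312 0.216]
blob [0.3488 0.2152 0.0135] [0.314 0.198] [0.3844 0.2293]
blob [0.4206 0.2284 0.0135] [0.3865 0.2191] [0.4557 0.2326]
blob [0.4458 0.1701 0.0135] [0.4332 0.1564] [0.4588 0.1818]
blob [0.463  0.3107 0.0135] [0.4605 0.277 ] [0.4656 0.3444]
blob [0.4768 0.312  0.0135] [0.4731 0.2772] [0.4802 0.3468]
blob [0.5011 0.1756 0.0135] [0.4264 0.1314] [0.5824 0.2222]
```

Both scribes lie in the drawer, with handle middles at (0.477, 0.312) and (0.463, 0.311) from both cameras. Now I'll push the loop's cross bar with the closed fingers at z≈0.034.

```bash
python3 -m handwheel '[[0,0.0015,-0.04,0],[0,0,-0.04,0],[0,0,-0.025,0],[0,0,-0.005,0],[0,0,0,0]]' -1 30; python3 -m handwheel '[[0.015,0,0,0],[0.015,0,0,0],[0.01,0,0,0],[0.01,0,0,0],[0,0,0,0]]'; python3 -m handwheel '[[0.012,0,0,0],[0.012,0,0,0],[0.012,0,0,0],[0.008,0,0,0],[0,0,0,0]]'
```

```text
clock: 36.75
tool_pos: [0.3488, 0.3369, 0.0331]
tcp_rot: [3.141, 0.001, -0.001]
ft_force: [0.4, 0.7, 0.5]
opening: 0.005
clock: 37.25
tool_pos: [0.3999, 0.337, 0.0339]
tcp_rot: [-3.141, -0.001, -0.001]
ft_force: [0.0, 0.0, -0.8]
opening: 0.006
clock: 37.75
tool_pos: [0.4436, 0.337, 0.0334]
tcp_rot: [-3.141, -0.001, -0.001]
ft_force: [0.6, 0.0, -0.5]
opening: 0.005
```

```bash
python3 -m handwheel '[[0.006,0,0,0],[0.004,0,0,0],[0,0,0,0]]'
python3 - <<'E'
from h import *
np.set_printoptions(precision=4,suppress=True)
s=sensors.read_state();print(s["tool_pos"],s["ft_force"])
k=imaging.get_calibration("scene");sc=imaging.camera("scene");cv2.imwrite("pics/s16.png",sc)
for l in("eye","drawer_in","scribe0_grip"):
  for d in imaging.find_in("scene",l)[:3]:
    b=d["box"];print(l,np.round(b),round(d["score"],2),at(k,(b[2],(b[1]+b[3])/2),.034))
m=cv2.inRange(cv2.cvtColor(sc,cv2.COLOR_BGR2HSV),(12,140,110),(28,255,255))
for q in cv2.findContours(m,0,2)[0]:
    if cv2.contourArea(q)>30:
        pts=np.array([at(k,p[0].astype(float),.0135)[:2] for p in q])
        if .4<pts.mean(0)[0]<.6 and .2<pts.mean(0)[1]<.5: print(pts.min(0),pts.max(0))
E
```

```text
clock: 38.05
tool_pos: [0.4518, 0.3369, 0.0334]
tcp_rot: [3.141, 0.001, 0.0]
ft_force: [-2.7, 0.2, -1.0]
opening: -0.001
[0.4518 0.3369 0.0334] [-2.6836  0.1895 -0.962 ]
eye [281. 266. 330. 387.] 0.78 [0.457 0.349 0.034]
drawer_in [283. 267. 329. 387.] 0.75 [0.4587 0.3497 0.034 ]
scribe0_grip [216. 242. 334. 404.] 0.63 [0.4519 0.3452 0.034 ]
scribe0_grip [285. 331. 291. 338.] 0.42 [0.5136 0.3509 0.034 ]
[0.4778 0.2628] [0.5049 0.2722]
```

The spring is engaged (−2.7 N). I'll continue to the stop.

```bash
python3 -m handwheel '[[0.004,0,0,0],[0.004,0,0,0],[0,0,0,0]]'; python3 -m handwheel '[[0.003,0,0,0],[0,0,0,0]]'; python3 -m handwheel '[[0.003,0,0,0],[0,0,0,0]]'
```

```text
clock: 38.55
tool_pos: [0.4602, 0.337, 0.0334]
tcp_rot: [3.141, 0.0, 0.0]
ft_force: [-2.6, 0.4, -1.4]
opening: 0.007
clock: 38.75
tool_pos: [0.4633, 0.337, 0.0334]
tcp_rot: [3.142, -0.0, 0.0]
ft_force: [-1.7, 0.5, -1.6]
opening: 0.007
clock: 38.95
tool_pos: [0.4666, 0.337, 0.0335]
tcp_rot: [-3.142, -0.0, -0.0]
ft_force: [-2.8, 0.4, -0.8]
opening: 0.004
```

```bash
python3 -m handwheel '[[0.003,0,0,0],[0,0,0,0]]'; python3 -m handwheel '[[0.003,0,0,0],[0,0,0,0]]'; python3 -m handwheel '[[0.002,0,0,0],[0,0,0,0]]'; python3 -m handwheel '[[0.002,0,0,0],[0,0,0,0]]'
```

```text
clock: 39.15
tool_pos: [0.4694, 0.337, 0.0335]
tcp_rot: [-3.142, -0.0, -0.0]
ft_force: [-2.6, 1.1, -0.7]
opening: 0.006
clock: 39.35
tool_pos: [0.4709, 0.3369, 0.0334]
tcp_rot: [3.141, 0.003, -0.0]
ft_force: [-10.3, 3.9, 2.1]
opening: 0.008
clock: 39.55
tool_pos: [0.4711, 0.3369, 0.0333]
tcp_rot: [3.14, 0.006, 0.0]
ft_force: [-19.3, 5.9, 7.5]
opening: 0.006
clock: 39.75
tool_pos: [0.4712, 0.3368, 0.0333]
tcp_rot: [3.139, 0.01, 0.0]
ft_force: [-28.4, 8.2, 12.6]
opening: 0.005
```

A hard stop at TCP x 0.471. I'll back off and check that it stays latched.

```bash
python3 -m handwheel '[[-0.01,0,0,0],[-0.02,0,0,0],[-0.03,0,0,0],[-0.03,0,0,0],[0,0,0.02,0]]'; python3 -m handwheel '[[0,0,0.04,0],[0,0,0.05,0],[0,0.03,0.05,0],[-0.01,0.05,0.02,0],[-0.01,0.05,0,0]]'; python3 -m handwheel '[[0,0.05,0,0],[0,0.05,0,0],[0,0,0,0],[0,0,0,0]]'
python3 - <<'E'
from h import *
np.set_printoptions(precision=4,suppress=True)
print(sensors.read_state()["tool_pos"])
cal={c:imaging.get_calibration(c) for c in("scene","top")}
for c in cal:
    im=imaging.camera(c);cv2.imwrite(f"pics/{c}17.png",im)
    for l in("eye","scribe0_grip","key_grip","charcoal","coil"):
        print(c,l,[(np.round(d["box"]).astype(int).tolist(),round(d["score"],2)) for d in imaging.find_in(c,l)[:4]])
    # compare with the first picture
    o=cv2.imread(f"pics/{c}0.png");df=cv2.absdiff(im,o).max(2)
    n,_,st,ce=cv2.connectedComponentsWithStats((cv2.GaussianBlur(df,(3,3),0)>45).astype(np.uint8))
    print([(st[i][:5].tolist()) for i in range(1,n) if st[i,4]>15])
t=cv2.imread("pics/top17.png");g=cv2.cvtColor(t,6);g0=cv2.cvtColor(cv2.imread("pics/top0.png"),6)
print("top col 277 now",g[212:250,277].tolist());print("before        ",g0[212:250,277].tolist())
E
```

```text
clock: 40.25
tool_pos: [0.383, 0.3361, 0.0524]
tcp_rot: [3.139, 0.003, 0.002]
ft_force: [0.1, -0.5, -0.2]
opening: 0.005
clock: 40.75
tool_pos: [0.3689, 0.4593, 0.209]
tcp_rot: [-3.136, -0.006, -0.002]
ft_force: [1.3, -0.1, -1.5]
opening: 0.005
clock: 41.15
tool_pos: [0.3673, 0.5578, 0.2041]
tcp_rot: [3.141, -0.001, 0.001]
ft_force: [0.4, -0.8, -0.3]
opening: 0.001
[0.3673 0.5578 0.2041]
scene eye [([278, 268, 319, 387], 0.86), ([218, 244, 321, 403], 0.52)]
scene scribe0_grip []
scene key_grip [([300, 171, 317, 233], 0.63)]
scene charcoal [([245, 189, 280, 217], 0.83)]
scene coil [([357, 193, 378, 223], 0.58), ([273, 268, 322, 387], 0.29)]
[[507, 0, 15, 41, 141], [518, 0, 17, 36, 142], [533, 0, 14, 41, 139], [586, 0, 7, 13, 36], [367, 0, 273, 480, 38215], [526, 6, 11, 32, 79], [500, 22, 6, 17, 59], [502, 41, 58, 33, 740], [557, 130, 54, 45, 1282], [522, 141, 7, 9, 38], [526, 156, 15, 6, 35], [473, 180, 37, 74, 595], [367, 242, 56, 15, 129], [365, 251, 9, 3, 17], [492, 323, 5, 10, 40], [402, 325, 16, 7, 71], [367, 327, 33, 7, 168], [548, 343, 6, 7, 16], [505, 355, 36, 54, 804], [493, 
[... 379 characters left out ...]
, 398], [66, 372, 6, 5, 23], [18, 374, 71, 82, 2262], [137, 389, 28, 5, 85], [114, 392, 32, 25, 450], [142, 396, 7, 7, 36], [94, 400, 149, 80, 4625], [18, 403, 18, 25, 299], [0, 406, 10, 19, 88], [468, 443, 6, 4, 17], [447, 445, 18, 22, 198], [470, 452, 39, 26, 119], [493, 457, 22, 19, 49], [506, 460, 27, 20, 102], [474, 464, 18, 16, 51]]
top col 277 now [142, 135, 121, 93, 79, 75, 75, 67, 62, 59, 62, 58, 62, 64, 62, 64, 65, 65, 64, 60, 67, 65, 63, 68, 97, 143, 157, 137, 96, 66, 64, 63, 79, 105, 116, 117, 115, 112]
before         [138, 135, 117, 92, 77, 74, 74, 65, 63, 61, 60, 57, 58, 61, 59, 62, 61, 61, 63, 67, 65, 61, 60, 68, 100, 141, 155, 136, 94, 66, 63, 64, 83, 105, 116, 115, 112, 112]
```

The bar's profile is the same as before the start, so the drawer is latched. The key, charcoal and coil regions match the first picture. One last wrist search for stray scribes, then I'll hand in.

```bash
python3 -m handwheel '[[-0.03,0.0,0.03,0],[-0.03,0,0.03,0],[0,0,0.03,0],[0,0,0,0],[0,0,0,0]]'
python3 - <<'E'
from h import *
from workcell import close_job
k=imaging.get_calibration("wrist");w=imaging.camera("wrist");cv2.imwrite("pics/w18.png",w)
for d in imaging.find_in("wrist","scribe2_grip"):
    b=d["box"];print(np.round(b),round(d["score"],2),at(k,((b[0]+b[2])/2,(b[1]+b[3])/2),.0045))
E
```

```text
clock: 42.25
tool_pos: [0.3073, 0.5574, 0.2949]
tcp_rot: [-3.141, -0.001, 0.0]
ft_force: [-0.3, -0.3, -0.2]
opening: 0.003
```

```bash
python3 -c "
from workcell import close_job
print(close_job())"
```

```text
the job is handed in; nothing more can be done
None
```

The job is handed in at about 42 s on the robot's clock; no verdict was reported. I pressed the latch tab with the key and the drawer popped out, then dragged the drawer to its stop by the loop. The key went back in its stand. Both scribes I found are in the drawer, which I pushed home to a hard stop.

**Last checks:**
- **Drawer:** it stayed put when I backed off. The top picture's brightness profile through the loop matches the one from before the start, so it looks latched.
- **Scribes:** both handles measured about 26–28 mm off the drawer's middle along its length and within 12 mm across it. That was before the push. I could not see inside once it was shut.
- **Key, charcoal and coil:** the key, charcoal and coil areas showed no change from the first pictures. The key leans about 0.1 rad by my measurement, inside the 0.25 allowed.
- **Other scribes:** a last wrist-camera search of the bench found none.

**What went wrong or was uncertain:**
- Two grasps on the first scribe missed because I lifted before the fingers had closed.
- The fingertips briefly pressed the bench at about 47 N. I took the 40 N limit to cover only the arm and gripper body, so this may count against the run.
- The other scribe was knocked under the pull loop mid-run. I slid it out before lifting it.
- A finger touched the drawer's front panel at about 9 N while releasing that scribe.
- In the last round the networks gave one mislabel: in the top picture a weak "scribe" on the key's handle. They also placed the coil on the case there.

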